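# Shut the bean silo gate and hang the dose pail on the spring balance

## Robot

A 6-joint arm with a two-finger parallel gripper is mounted at the origin on the work surface. World frame = base frame: x ahead of the robot, y to its left, z up, the work surface at z = 0. Lengths are in mm, angles in rad, forces in N, time in s.
With the tool pointing down it reaches from about 400 to 925 mm from the base axis. Payload 12.5 kg.
Tool frame: the origin (TCP) lies on the centre line of the jaws, within the pads' length; the fingertips stand 25 mm ahead of it and the grasp point (between the pads) lies 6 mm ahead of it (env.tip_extent is the distance from the TCP to the fingertips, in mm); x points along the fingers, z is the direction in which the jaws open and shut, and the axes are right-handed (so a half turn about x gives the same grasp; the last joint's range is limited). The gripper opens to 95 mm and grips with 3 to 60 N. Pads are 20 mm wide; open, the fingers measure 119 mm over their backs; the gripper's body (75 mm by 180 mm) begins 59 mm behind the grasp point.
Start: joints at [-1.448, 0.491, 1.559, -0, 1.092, -0.106], TCP at [141.777, -608.723, 239.661] pointing down, gripper open.
Joint ranges: [-3.1, 3.1], [-0.84, 2.19], [0.05, 2.79], [-1.13, 4.28], [0.06, 2.93], [-2.69, 2.69]. Speed limits (rad/s): [2.22, 2.22, 2.79, 3.14, 3.14, 3.14].

## Interface

Orientations are given as [roll, pitch, yaw] about the fixed x, y, z axes, in that order (R = Rz(yaw) Ry(pitch) Rx(roll)).
In Python, from cell import env gives the robot as it stands.
- The arm moves only by the tool step_arm, never from a script. Its argument "rows" is a list of rows, each a list of 6 numbers: the shift along the tool's x, y, z in mm, then the turn, a rotation vector about the tool's x, y, z in rad. In form: [[x, y, z, wx, wy, wz], ...]. A call has 1 to 8 rows; each row shifts and turns the pose as measured when the row begins, along the tool's axes as they then stand; what a row does not reach is not made up. A row lasts 1/8 s, in which the tool goes at most 62.5 mm and 10.7 degrees, less where a joint would pass 70% of its speed; a pose out of reach is approached as far as the arm can. A call is refused whole if a number of a shift passes 62.5 or a number of a turn 0.188, either way. A call with a gripper value outside its range is refused whole. "grip" is the finger opening in mm, from 0 to 95.1, set as the call begins (left out, the last holds). The fingers move at their own pace and stop on an object; the grip force is fixed at half the most. Time passes only in rows, so rows that do not move let the fingers close. It gives the time, the measured TCP pose, the force and the opening at its end, in the units of the state.
- env.state(): the state, without advancing time (a new reading comes with each control period).
- env.read_camera(name): name is "scene" or "side" or "wrist"; returns the picture (384x512x3 uint8, red, green, blue); there is no depth.
- env.get_calibration(name): a dict with "fx", "fy", "cx", "cy" (pixels), "D" ([k1, k2, p1, p2, k3] as OpenCV has them; the pictures are not rectified), "pose" (4x4, takes a point from camera to world coordinates); the wrist camera has in their place "hand_eye" (4x4, takes a point from camera to tool coordinates, whose origin is the TCP and whose axes are the tool frame's). Camera axes: x right, y down, z forward; pixel columns grow to the right and rows downward; lengths in mm; the calibration is good to about 2 mm. A picture is of the moment at which its call begins: read the wrist's pose just before it. get_calibration takes no time and is no camera call.
- env.job_done(): hands the job in, once; it reports no verdict.
The state is a dict: "t": time; "joints": joint angles; "qvel": joint speeds; "tau": joint torques, N m; "eef_pos": TCP position; "tcp_rot": TCP orientation; "ft_force": force on the tool from outside, world axes, zero at the start; "moment": the same for the moment, N m; "opening": opening from 0.0 (shut) to 1.0 (fully open).
Only numpy, scipy, OpenCV 4.12 (cv2) and the standard library are available. Lean on these libraries where they do the work, as an engineer would, in place of code of your own. Each camera call takes 0.05 s, during which the arm holds its last target.

## Task

The dose pail has just been filled at the bean silo. First push the silo's sliding gate fully home until the spring catch clicks out behind it. Then pick up the pail by its grip, hang it by its bail on the spool at the end of the spring balance's swing arm, lowering it gently and letting go only once the arm has taken the weight and stopped sinking; do not disturb the cup, the milk pitcher or the tamper.

Things in the scene. Friction and masses are not known exactly. Their poses are not given: they have to be found in the camera images.
- silo: Fixed steel bean silo. Origin on the worktop, under the push tab's place when the gate is latched. +y: level direction in which the gate shuts, z up. The hopper (200 mm wide, 330 mm high) fills y = 83 to 303 mm. Before it a runway 108 mm wide, rail tops 112 mm over the worktop, runs from y = -100 mm, with a thin leg under its end.
- gate_tab (a point): Middle of the face to push on the gate's upright steel tab (it looks along the silo's -y; same axes). Tab 50 mm wide (x), 6 mm thick, rising from the gate plate (top 114 mm over the worktop) to 166 mm; this point is at 144 mm. Open air behind it; when latched the hopper's lid edge is 80 mm ahead of the tab.
- gate (a joint): Slide of the gate (m): 0 open; grows towards the silo's +y; the catch springs out behind the gate's tooth at 0.070, end stop at 0.074. Stiff: about 6 N of friction, up to about 13 N while the tooth pushes the catch aside (from about 0.036 on). It stays where it is left.
- catch (a joint): Spring bolt (m) in a small black housing on the +x side of the runway, 30 mm towards the hopper from the silo's origin, top 127 mm over the worktop: 0 sprung out, about 0.008 while the gate's tooth pushes it aside. It clicks back to 0 by itself once the gate is home.
- pail: Loose lidded steel pail, filled, 0.36 to 0.54 kg. Origin: centre of its underside. Can 80 mm across, lid top at 80 mm. Rigid bail of 8 mm rod in the pail's xz plane: legs at x = +-44 mm, 136 mm high, rising to a blunt peak. The opening under it, for the arm to pass along the pail's y, is 80 mm wide, 66 mm high in the middle, 56 at the legs.
- pail_grip (a point): Grip point, 200 mm above the pail's underside, in the black grip block that stands on the bail's peak: 40 mm (pail x) by 14 mm (pail y), from 165 to 223 mm high, on a stem 12 by 8 mm. Pinch it across its 14 mm, along the pail's y. Same axes as the pail.
- pail_bail (a point): Underside of the bail at its middle, 146 mm above the pail's underside (54 mm under pail_grip): this is what rests on the spool. Same axes as the pail.
- balance: Fixed spring balance: heavy foot and a post, top at 237 mm with the dial. Origin on the worktop under the pivot. Its +y axis is the level direction in which the arm points from the post to the spool; the arm pivots about a level axis (its x) 205 mm over the worktop.
- balance_arm (a joint): Arm angle (rad): 0 empty, on its upper stop, rising 0.14 rad from post to spool; grows as the arm sinks. Damped spring, 2.4 N m per rad, about 0.15 N m preload: the hung pail brings it to about 0.20 (0.36 kg) to 0.34 rad (0.54 kg), the spool 38 to 64 mm lower than empty. Limit 0.55.
- spool (a point): Spool on the end of the swing arm, 190 mm from the pivot. Origin at the top of the groove, in its middle: the bail rests here. Its y runs outwards along the arm; it tilts with it. The groove is a 10 mm round rod, 26 mm long, between two 32 mm discs that stand 11 mm above it; the outer disc ends 17 mm beyond the origin. The arm is a 12 mm rod.
- cup: Bystander: white ceramic cup with a handle, 72 mm in diameter, 65 mm high. Origin at the centre of its underside.
- pitcher: Bystander: steel milk pitcher with a handle, 80 mm in diameter, 95 mm high. Origin at the centre of its underside.
- tamper: Bystander: steel tamper standing on its 58 mm foot, 90 mm high. Origin at the centre of its underside.
Not all that is in view belongs to the job. What is shaped like the pail but purple is not meant.

How it is judged:
By the outcome, as a careful person would: the job done as asked, in the order asked, and still so for the second after the job is handed in, with the robot touching nothing.
It also fails if it takes over 72 s, if anything falls off the work surface, if the arm or the gripper's body presses on something with over 40 N, if the wrist force passes 120 N, or if a joint passes its speed limit or range.

## Working session

There is one attempt and no reset: what is moved stays moved. The work goes in short steps, Python scripts to look and compute and a tool call to move; the robot and the scene stay as the last step left them, time stands still between calls to the robot, and variables do not carry over. Pictures are saved under pics/ and viewed, and the job is handed in when it is done.

Besides the shell and the picture viewer there is one more tool, called as a command line: name --pt "numbers of a row" for each row, then --argument value for the rest. step_arm: Moves the arm, as the interface text tells. Its arguments: {"type":"object","properties":{"rows":{"type":"array","items":{"type":"array","items":{"type":"number"}}},"grip":{"type":"number"}},"required":["rows"]}

```bash
ls; mkdir -p pics
python3 - <<'E'
from cell import env
import cv2
print(env.state())
for n in ["scene","side","wrist"]:
    im=env.read_camera(n); cv2.imwrite(f"pics/{n}0.png",cv2.cvtColor(im,cv2.COLOR_RGB2BGR))
    print(n,env.get_calibration(n))
E
```

```text
pics
{'t': 0.0, 'joints': array([-1.44759382e+00,  4.91581290e-01,  1.55945123e+00, -1.60246815e-07,
        1.09171207e+00, -1.05581590e-01]), 'qvel': array([ 1.35376206e-03,  3.85883394e-04, -2.56861992e-05, -1.38036333e-03,
       -8.81982586e-04, -1.29800236e-03]), 'tau': array([-2.61935102e-04, -6.12633276e+01, -2.58179355e+01,  6.92469534e-02,
        4.81931702e-02, -9.19216541e-05]), 'eef_pos': array([ 141.75213259, -608.48779772,  239.04762219]), 'tcp_rot': array([3.03613444, 1.56964438, 1.69412228]), 'ft_force': array([-0.14349308, -0.1693144 ,  0.17135987]), 'moment': array([ 0.03973182, -0.00062953,  0.0011592 ]), 'opening': 0.9985626056704884}
scene {'fx': 461.67506551427465, 'fy': 461.67506551427465, 'cx': 255.9144379161751, 'cy': 184.62641276658775, 'D': array([-0.05916579,  0.        ,  0.        ,  0.        ,  0.        ]), 'pose': array([[ 4.01629011e-01,  6.06485242e-01, -6.86199525e-01,
         1.28576120e+03],
       [ 9.15678648e-01, -2.53620380e-01,  3.11784087e-01,
        -4.05159379e+02],
       [ 1.50582632e-02, -7.53559788e-01, -6.57206889e-01,
         
[... 485 characters left out ...]
1784e-02, -6.70506433e-01, -7.41702283e-01,
         1.17868903e+03],
       [ 0.00000000e+00,  0.00000000e+00,  0.00000000e+00,
         1.00000000e+00]])}
wrist {'fx': 346.31351086036506, 'fy': 346.31351086036506, 'cx': 254.70448985150827, 'cy': 189.15313842106642, 'D': array([-0.00819777,  0.        ,  0.        ,  0.        ,  0.        ]), 'hand_eye': array([[-2.89590802e-05, -2.33833664e-01,  9.72276615e-01,
        -1.45723834e+02],
       [-5.94578421e-05, -9.72276614e-01, -2.33833665e-01,
         6.49741285e+01],
       [ 9.99999998e-01, -6.45810774e-05,  1.42529914e-05,
        -6.42942896e-01],
       [ 0.00000000e+00,  0.00000000e+00,  0.00000000e+00,
         1.00000000e+00]])}
```

View pics/scene0.png

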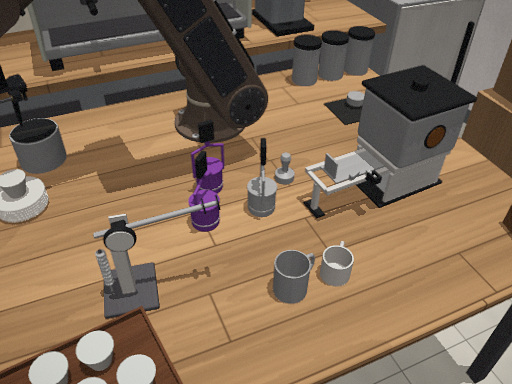

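View pics/side0.png

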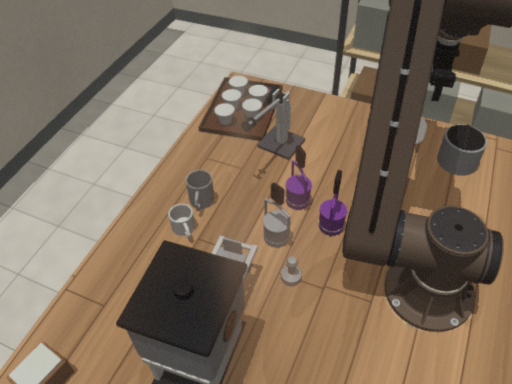

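View pics/wrist0.png

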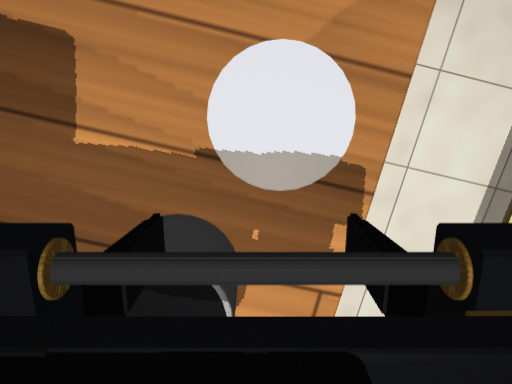

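```bash
cat > h.py <<'E'
import numpy as np,cv2
from scipy.spatial.transform import Rotation as R
from cell import env
def cal(n,pose=None):
    c=env.get_calibration(n); K=np.array([[c['fx'],0,c['cx']],[0,c['fy'],c['cy']],[0,0,1]])
    T=c['pose'] if n!='wrist' else pose@c['hand_eye']
    return K,np.array(c['D']),T
def tcp(s=None):
    s=s or env.state(); T=np.eye(4); T[:3,:3]=R.from_euler('xyz',s['tcp_rot']).as_matrix(); T[:3,3]=s['eef_pos']; return T
def ray(n,uv,pose=None):
    K,D,T=cal(n,pose); p=cv2.undistortPoints(np.array([[uv]],float),K,D)[0,0]
    d=T[:3,:3]@np.array([p[0],p[1],1]); return T[:3,3],d/np.linalg.norm(d)
def onz(n,uv,z,pose=None):
    o,d=ray(n,uv,pose); return o+d*(z-o[2])/d[2]
def tri(*rays):
    A=np.zeros((3,3));b=np.zeros(3)
    for o,d in rays:
        P=np.eye(3)-np.outer(d,d);A+=P;b+=P@o
    x=np.linalg.solve(A,b); return x,[np.linalg.norm((np.eye(3)-np.outer(d,d))@(x-o)) for o,d in rays]
def proj(n,X,pose=None):
    K,D,T=cal(n,pose); Ti=np.linalg.inv(T)
    return cv2.projectPoints(np.atleast_2d(np.array(X,float)),cv2.Rodrigues(Ti[:3,:3])[0],Ti[:3,3],K,D)[0][:,0]
def crop(src,dst,x0,y0,x1,y1,f):
    im=cv2.imread(src)[y0:y1,x0:x1]; cv2.imwrite(dst,cv2.resize(im,None,fx=f,fy=f,interpolation=cv2.INTER_CUBIC))
E
python3 - <<'E'
from h import *
crop('pics/scene0.png','pics/s_pail.png',170,110,310,250,5)
crop('pics/side0.png','pics/d_pail.png',220,80,360,260,4) if 0 else crop('pics/side0.png','pics/d_pail.png',220,70,360,260,3)
crop('pics/scene0.png','pics/s_silo.png',290,60,490,220,4)
crop('pics/scene0.png','pics/s_bal.png',80,180,240,330,4)
crop('pics/side0.png','pics/d_silo.png',130,170,310,384,3)if 0 else crop('pics/side0.png','pics/d_silo.png',120,220,300,384,3)
E
```

```text
(no output)
```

View pics/s_pail.png

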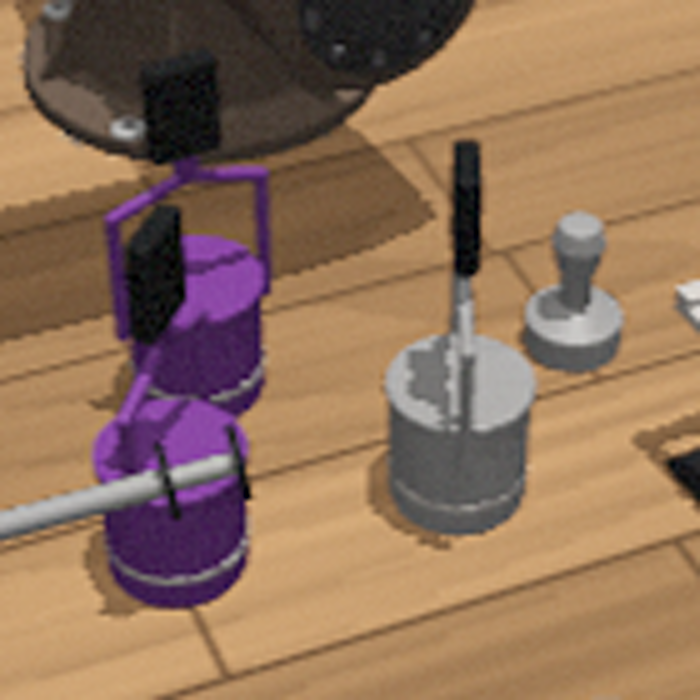

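View pics/d_pail.png

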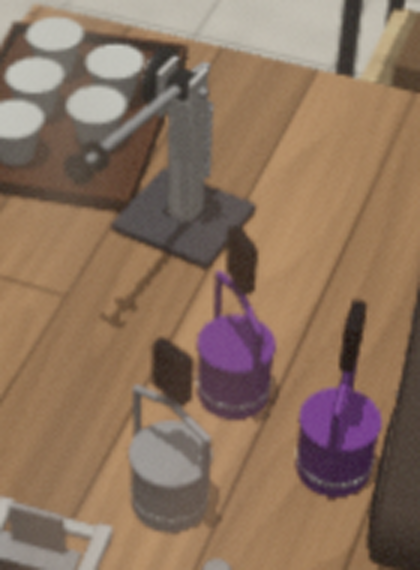

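View pics/s_silo.png

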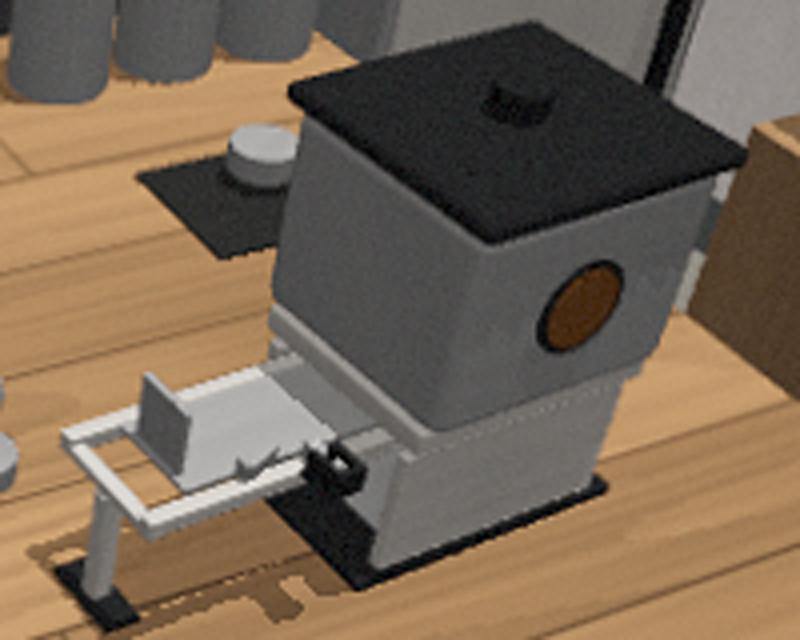

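View pics/s_bal.png

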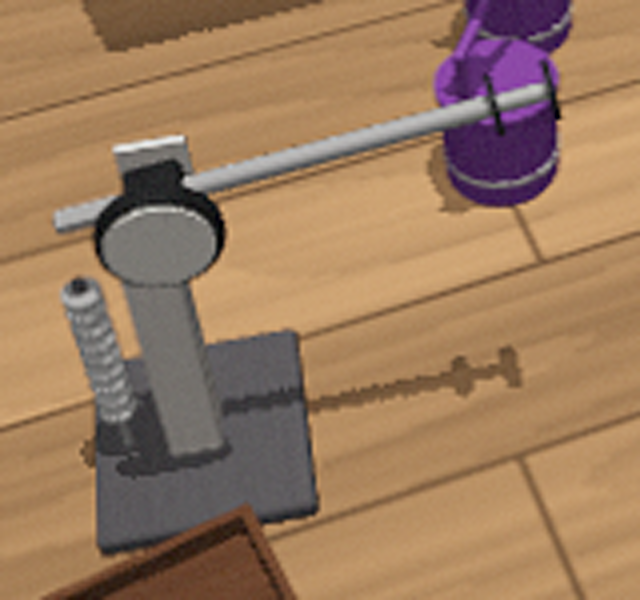

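View pics/d_silo.png

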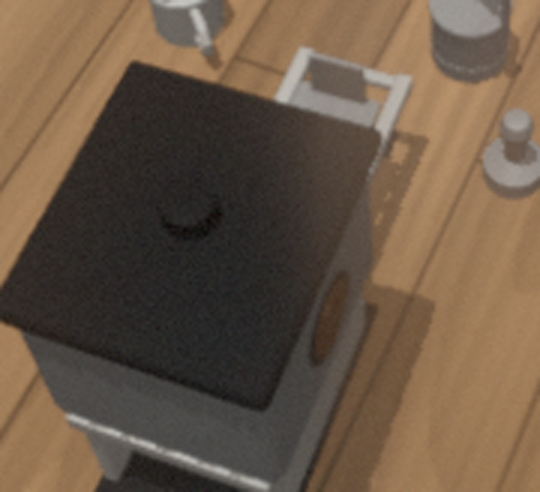

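Run:
```python
from h import *
np.set_printoptions(precision=1,suppress=True)
s=lambda x,y,f,ox,oy:(x/f+ox,y/f+oy)
P=lambda x,y:s(x,y,5,170,110); Q=lambda x,y:s(x,y,3,220,70)
def t(name,a,b): print(name,*tri(ray('scene',a),ray('side',b)))
t('grip194',P(467,208),Q(172,371))
t('purpleA',P(155,275),Q(242,260)); t('purpleB',P(182,107),Q(352,335))
B=lambda x,y:s(x,y,4,80,180)
t('spool',B(522,97),Q(90,158))
S=lambda x,y:s(x,y,4,290,60);D=lambda x,y:s(x,y,3,120,220)
t('tabtop',S(166,390),D(338,62))
for n,q in [('farouter',(62,437)),('nearouter',(145,528)),('nearinner hop',(395,437))]: print(n,onz('scene',S(*q),112))
for n,q in [('side near',(305,48)),('side far',(412,78))]: print(n,onz('side',D(*q),112))
# pail lid z=80, base
print('lid',onz('scene',P(462,383),80),onz('side',Q(168,455),80))
print('tamper',onz('scene',P(573,320),20),'cup',onz('scene',(338,265),30),'pitch',onz('scene',(292,277),45))
print('purple A lid',onz('scene',P(172,447),80),'B',onz('scene',P(195,280),80))
print('balance foot corners',[onz('scene',B(*q),8) for q in [(100,550),(317,510),(296,333)]])
print('post top',onz('scene',B(160,245),205), 'tail/arm')
```

```text
grip194 [456.3 -10.9 192.3] [np.float64(1.2754558988141913), np.float64(1.275455898814231)]
purpleA [ 446.6 -170.   191.3] [np.float64(0.8838008500268589), np.float64(0.8838008500269614)]
purpleB [ 320.3 -112.9  193.3] [np.float64(1.0539518500084297), np.float64(1.0539518500083702)]
spool [ 622.4 -208.   231.5] [np.float64(3.141937464904585), np.float64(3.1419374649045615)]
tabtop [511.6 156.5 163.4] [np.float64(0.9564281827739641), np.float64(0.9564281827739144)]
farouter [474.8 106.8 112. ]
nearouter [574.7 112.  112. ]
nearinner hop [560.6 313.5 112. ]
side near [563.6 119.2 112. ]
side far [461.9 113.2 112. ]
lid [461.3 -11.7  80. ] [455.7  -6.2  80. ]
tamper [373.9 100.7  20. ] cup [734.1  62.3  30. ] pitch [732.5 -59.8  45. ]
purple A lid [ 449.2 -168.4   80. ] B [ 325.4 -112.6   80. ]
balance foot corners [array([ 648.2, -469.5,    8. ]), array([ 668.5, -353.7,    8. ]), array([ 541.6, -332.8,    8. ])]
post top [ 629.7 -396.8  205. ] tail/arm
```

```bash
cat >> h.py <<'E'
def plan(pos,Rt,n,T=None,show=True):
    """n equal rows from current pose to target; prints rows"""
    T=tcp() if T is None else T
    dr=R.from_matrix(T[:3,:3].T@Rt).as_rotvec()/n
    rows=[];C=T.copy(); st=(np.array(pos)-T[:3,3])/n
    for i in range(n):
        d=C[:3,:3].T@st; rows.append([round(float(v),1) for v in d]+[round(float(v),3) for v in dr])
        C[:3,:3]=C[:3,:3]@R.from_rotvec(dr).as_matrix(); C[:3,3]+=st
    print('dist',np.linalg.norm(np.array(pos)-T[:3,3]),'ang',np.linalg.norm(dr)*n)
    for i in range(0,n,8): print(rows[i:i+8])
def Rdown(yv):
    """tool x down, tool y along horizontal yv"""
    x=np.array([0,0,-1.]);y=np.array([yv[0],yv[1],0.]);y/=np.linalg.norm(y);return np.stack([x,y,np.cross(x,y)],1)
E
python3 - <<'E'
from h import *
np.set_printoptions(precision=3,suppress=True)
print(tcp())
yv=(0.055,-0.998)
print(Rdown(yv), R.from_matrix(tcp()[:3,:3].T@Rdown(yv)).as_rotvec())
E
```

```text
[[  -0.       0.974    0.227  141.757]
 [   0.001    0.227   -0.974 -608.558]
 [  -1.       0.      -0.001  239.207]
 [   0.       0.       0.       1.   ]]
[[ 0.     0.055 -0.998]
 [ 0.    -0.998 -0.055]
 [-1.     0.    -0.   ]] [ 1.745 -0.001  0.001]
```

```bash
cat >> h.py <<'E'
def chain(wps,T=None):
    T=tcp() if T is None else T
    for pos,Rt,n in wps:
        Rt=T[:3,:3] if Rt is None else Rt
        plan(pos,Rt,n,T); T=np.eye(4);T[:3,:3]=Rt;T[:3,3]=pos
E
python3 - <<'E'
from h import *
yv=(-0.055,0.998); Rd=Rdown(yv); Rt=Rd@R.from_rotvec([0,0,.436]).as_matrix()
T0=tcp()[:3,:3]; a=R.from_matrix(T0.T@Rd).as_rotvec(); print(a)
Rm=lambda f:T0@R.from_rotvec(a*f).as_matrix()
chain([((150,-590,400),Rm(.1),4),((450,-420,400),Rm(.5),8),((560,-100,400),Rm(1),8),((511,70,350),Rt,5)])
E
```

```text
[-1.39704360e+00 -6.17525497e-04 -6.21061855e-04]
dist 162.07000208861157 ang 0.1397043878978778
[[-40.2, 3.1, -4.1, -0.035, -0.0, -0.0], [-40.2, 3.2, -4.0, -0.035, -0.0, -0.0], [-40.2, 3.3, -3.9, -0.035, -0.0, -0.0], [-40.2, 3.5, -3.7, -0.035, -0.0, -0.0]]
dist 344.81879299133334 ang 0.5588175515915113
[[0.0, 42.6, -6.3, -0.07, -0.0, -0.0], [0.0, 43.0, -3.3, -0.07, -0.0, -0.0], [0.0, 43.1, -0.3, -0.07, -0.0, -0.0], [0.0, 43.0, 2.7, -0.07, -0.0, -0.0], [0.0, 42.7, 5.7, -0.07, -0.0, -0.0], [0.0, 42.2, 8.7, -0.07, -0.0, -0.0], [0.0, 41.5, 11.6, -0.07, -0.0, -0.0], [0.0, 40.6, 14.5, -0.07, -0.0, -0.0]]
dist 338.3784863137726 ang 0.6985219394893892
[[0.0, 40.3, -13.0, -0.087, -0.0, -0.0], [0.0, 41.2, -9.4, -0.087, -0.0, -0.0], [0.0, 41.9, -5.8, -0.087, -0.0, -0.0], [0.0, 42.2, -2.1, -0.087, -0.0, -0.0], [0.0, 42.3, 1.6, -0.087, -0.0, -0.0], [0.0, 42.0, 5.2, -0.087, -0.0, -0.0], [0.0, 41.4, 8.9, -0.087, -0.0, -0.0], [0.0, 40.4, 12.5, -0.087, -0.0, -0.0]]
dist 183.85048272985307 ang 0.436
[[10.0, 34.5, -7.9, -0.0, 0.0, 0.087], [13.0, 33.5, -7.9, -0.0, 0.0, 0.087], [15.8, 32.2, -7.9, -0.0, 0.0, 0.087], [18.6, 30.7, -7.9, -0.0, 0.0, 0.087], [21.2, 29.0, -7.9, -0.0, 0.0, 0.087]]
```

step_arm --pt "-40 3 -4 -0.035 0 0" --pt "-40 3 -4 -0.035 0 0" --pt "-40 3 -4 -0.035 0 0" --pt "-40 3 -4 -0.035 0 0" --grip 0

```text
t: 0.65
eef_pos: [148.7, -589.0, 399.4]
tcp_rot: [2.901, 1.561, 1.703]
ft_force: [0.0, -1.0, 1.3]
opening: 0.639
```

step_arm --pt "0 43 -6 -0.07 0 0" --pt "0 43 -3 -0.07 0 0" --pt "0 43 0 -0.07 0 0" --pt "0 43 3 -0.07 0 0" --pt "0 43 6 -0.07 0 0" --pt "0 42 9 -0.07 0 0" --pt "0 42 12 -0.07 0 0" --pt "0 41 14 -0.07 0 0"

```text
t: 1.65
eef_pos: [455.3, -412.3, 402.1]
tcp_rot: [2.425, 1.564, 1.8]
ft_force: [0.2, -0.3, 0.5]
opening: 0.002
```

step_arm --pt "0 40 -13 -0.087 0 0" --pt "0 41 -9 -0.087 0 0" --pt "0 42 -6 -0.087 0 0" --pt "0 42 -2 -0.087 0 0" --pt "0 42 2 -0.087 0 0" --pt "0 42 5 -0.087 0 0" --pt "0 41 9 -0.087 0 0" --pt "0 40 12 -0.087 0 0"

```text
t: 2.65
eef_pos: [559.5, -80.7, 401.5]
tcp_rot: [1.993, 1.56, 2.088]
ft_force: [-0.3, 0.5, -0.5]
opening: 0.007
```

Take a wrist picture here, looking down on the runway and pail.

Run:
```python
from h import *
T=tcp(); im=env.read_camera('wrist'); np.save('T1.npy',T)
cv2.imwrite('pics/w1.png',cv2.resize(cv2.cvtColor(im,cv2.COLOR_RGB2BGR),None,fx=1.5,fy=1.5))
yv=(-0.055,0.998); Rt=Rdown(yv)@R.from_rotvec([0,0,.436]).as_matrix()
chain([((511,70,350),Rt,5),((511,108,158),Rt,5)])
for p in [(511,153,144),(574.7,112,112),(474,107,112),(456,-11,223)]: print(proj('wrist',p,T)*1.5)
```

```text
dist 163.29482016974387 ang 0.42698980865072833
[[10.7, 30.1, -6.8, 0.009, -0.003, 0.085], [13.2, 29.0, -7.1, 0.009, -0.003, 0.085], [15.6, 27.8, -7.4, 0.009, -0.003, 0.085], [17.8, 26.3, -7.7, 0.009, -0.003, 0.085], [20.0, 24.6, -8.0, 0.009, -0.003, 0.085]]
dist 195.72429588581997 ang 0.0
[[38.0, -9.3, 0.4, 0.0, 0.0, 0.0], [38.0, -9.3, 0.4, 0.0, 0.0, 0.0], [38.0, -9.3, 0.4, 0.0, 0.0, 0.0], [38.0, -9.3, 0.4, 0.0, 0.0, 0.0], [38.0, -9.3, 0.4, 0.0, 0.0, 0.0]]
[[346.26337661 -93.58231332]]
[[427.95319229  -4.37844399]]
[[296.20789745 -10.668863  ]]
[[224.53035542 139.28511958]]
```

View pics/w1.png

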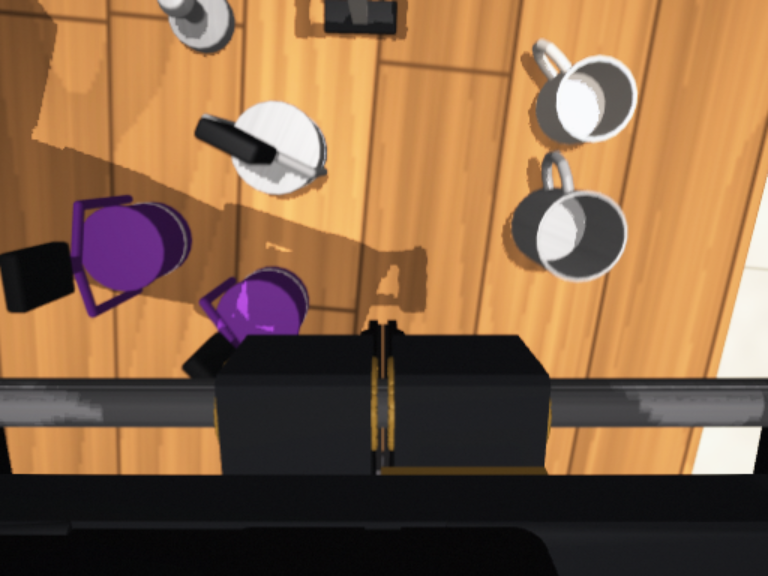

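step_arm --pt "11 30 -7 0.009 -0.003 0.085" --pt "13 29 -7 0.009 -0.003 0.085" --pt "16 28 -7 0.009 -0.003 0.085" --pt "18 26 -8 0.009 -0.003 0.085" --pt "20 25 -8 0.009 -0.003 0.085"

```text
t: 3.32
eef_pos: [509.6, 76.1, 348.5]
tcp_rot: [1.57, 1.122, 1.625]
ft_force: [0.2, 0.7, -0.5]
opening: 0.006
```

Run:
```python
from h import *
T=tcp(); im=env.read_camera('wrist'); np.save('T2.npy',T); print(T)
cv2.imwrite('pics/w2r.png',cv2.cvtColor(im,cv2.COLOR_RGB2BGR))
cv2.imwrite('pics/w2.png',cv2.resize(cv2.cvtColor(im,cv2.COLOR_RGB2BGR),None,fx=1.5,fy=1.5))
for p in [(511,153,144),(574.7,112,112),(474,107,112)]: print(proj('wrist',p,T)*1.5)
```

```text
[[-2.36787244e-02 -4.98759129e-02  9.98474692e-01  5.09617393e+02]
 [ 4.33472410e-01  8.99474004e-01  5.52103736e-02  7.61345056e+01]
 [-9.00855698e-01  4.34118542e-01  3.21435066e-04  3.48506288e+02]
 [ 0.00000000e+00  0.00000000e+00  0.00000000e+00  1.00000000e+00]]
[[390.36030244 281.70956689]]
[[470.60066312 347.88548608]]
[[337.97066853 347.1579714 ]]
```

View pics/w2.png

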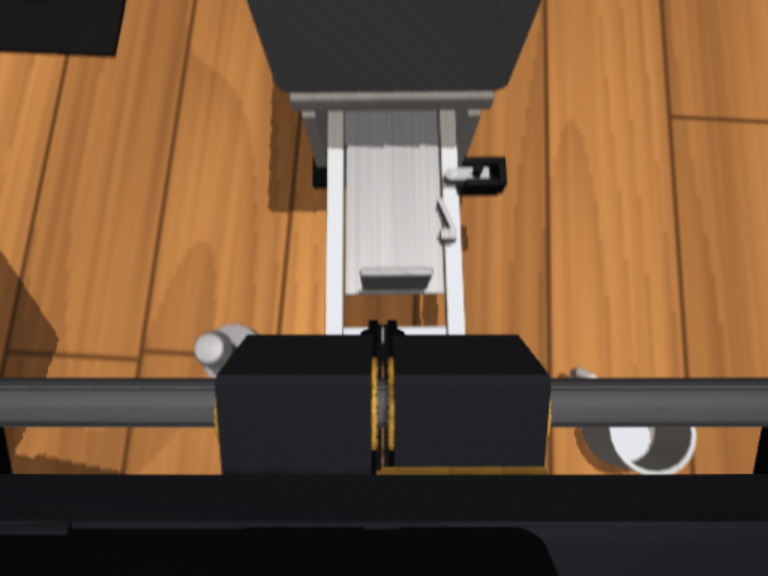

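Run:
```python
from h import *
np.set_printoptions(precision=1,suppress=True)
T=np.load('T2.npy')
w=lambda x,y,z:onz('wrist',(x/1.5,y/1.5),z,T)
print('top face edge',w(362,273,166),w(432,271,166)); print('bot',w(358,291,114),w(430,290,114))
print('rail L',w(327,330,112),w(327,110,112),'rail R',w(466,330,112),w(458,110,112))
print('hopper bottom edge catch',w(482,172,127),'plate end',w(345,293,114),w(443,293,114))
```

```text
top face edge [491.4 153.1 166. ] [538.7 157.1 166. ]
bot [486.5 150.9 114. ] [542.1 154.8 114. ]
rail L [464.7 119.6 112. ] [450.2 305.  112. ] rail R [570.9 125.5 112. ] [560.3 311.1 112. ]
hopper bottom edge catch [578.6 249.1 127. ] plate end [476.6 148.8 114. ] [552.2 153.  114. ]
```

Run:
```python
from h import *
yv=(-0.06,0.998); Rt=Rdown(yv)@R.from_rotvec([0,0,.436]).as_matrix()
chain([((515,90,220),Rt,4),((515,108,158),Rt,3),((514,118,158),Rt,1)])
```

```text
dist 127.73227828619332 ang 0.01923927518339639
[[29.8, -11.4, 2.0, -0.001, -0.0, -0.005], [29.8, -11.3, 2.0, -0.001, -0.0, -0.005], [29.9, -11.1, 2.0, -0.001, -0.0, -0.005], [29.9, -11.0, 2.0, -0.001, -0.0, -0.005]]
dist 64.5600495662759 ang 0.0
[[21.3, -3.3, 0.4, 0.0, 0.0, 0.0], [21.3, -3.3, 0.4, 0.0, 0.0, 0.0], [21.3, -3.3, 0.4, 0.0, 0.0, 0.0]]
dist 10.04987562112089 ang 0.0
[[4.2, 9.1, -0.4, 0.0, 0.0, 0.0]]
```

step_arm --pt "30 -11 2 0 0 -0.005" --pt "30 -11 2 0 0 -0.005" --pt "30 -11 2 0 0 -0.005" --pt "30 -11 2 0 0 -0.005" --pt "21 -3 0.4 0 0 0" --pt "21 -3 0.4 0 0 0" --pt "21 -3 0.4 0 0 0"

```text
t: 4.25
eef_pos: [516.7, 107.3, 154.1]
tcp_rot: [1.57, 1.143, 1.628]
ft_force: [-0.3, -0.1, 1.1]
opening: 0.005
```

Run:
```python
from h import *
T=tcp(); im=env.read_camera('wrist');im2=env.read_camera('scene')
cv2.imwrite('pics/w3.png',cv2.cvtColor(im,cv2.COLOR_RGB2BGR))
cv2.imwrite('pics/s3.png',cv2.cvtColor(im2,cv2.COLOR_RGB2BGR)); crop('pics/s3.png','pics/s3c.png',270,60,470,220,4)
print(T[:3,3])
```

```text
[516.67029089 107.34180981 154.10066268]
```

View pics/s3c.png

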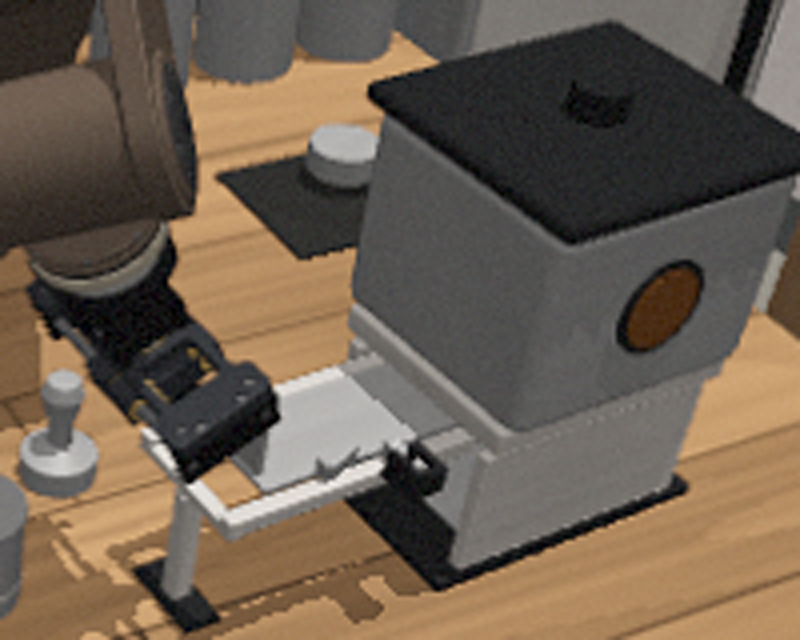

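View pics/w3.png

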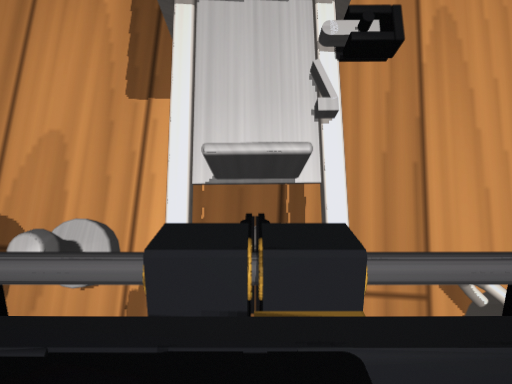

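step_arm --pt "0 12 -0.5 0 0 0" --pt "3.4 7.2 -0.4 0 0 0" --pt "3.4 7.2 -0.4 0 0 0"

```text
t: 4.72
eef_pos: [514.0, 134.8, 160.2]
tcp_rot: [1.57, 1.145, 1.628]
ft_force: [0.1, -6.6, -2.6]
opening: 0.004
```

step_arm --pt "3.4 7.2 -0.2 0 0 0" --pt "3.4 7.2 -0.2 0 0 0" --pt "3.4 7.2 -0.2 0 0 0"

```text
t: 5.1
eef_pos: [512.4, 158.0, 160.2]
tcp_rot: [1.561, 1.15, 1.621]
ft_force: [-0.1, -10.1, -2.9]
opening: 0.002
```

step_arm --pt "3.0 6.5 -0.3 0 0 0" --pt "3.0 6.5 -0.3 0 0 0" --pt "3.0 6.5 -0.3 0 0 0"

```text
t: 5.48
eef_pos: [511.0, 177.7, 160.3]
tcp_rot: [1.549, 1.158, 1.611]
ft_force: [-0.4, -9.9, -1.8]
opening: 0.003
```

step_arm --pt "2.2 4.6 -0.3 0 0 0" --pt "2.2 4.6 -0.3 0 0 0"

```text
t: 5.72
eef_pos: [510.2, 187.1, 160.4]
tcp_rot: [1.541, 1.161, 1.604]
ft_force: [0.9, -5.6, -1.7]
opening: 0.005
```

step_arm --pt "1.4 2.8 -0.2 0 0 0" --pt "1.4 2.8 -0.2 0 0 0"

```text
t: 5.98
eef_pos: [509.8, 193.0, 160.5]
tcp_rot: [1.535, 1.164, 1.598]
ft_force: [0.7, -7.1, -1.5]
opening: 0.006
```

Run:
```python
from h import *
im=env.read_camera('wrist');im2=env.read_camera('scene')
cv2.imwrite('pics/w4.png',cv2.resize(cv2.cvtColor(im,cv2.COLOR_RGB2BGR),None,fx=1.5,fy=1.5))
cv2.imwrite('pics/s4.png',cv2.cvtColor(im2,cv2.COLOR_RGB2BGR)); crop('pics/s4.png','pics/s4c.png',290,100,430,220,5)
```

```text
(no output)
```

View pics/w4.png

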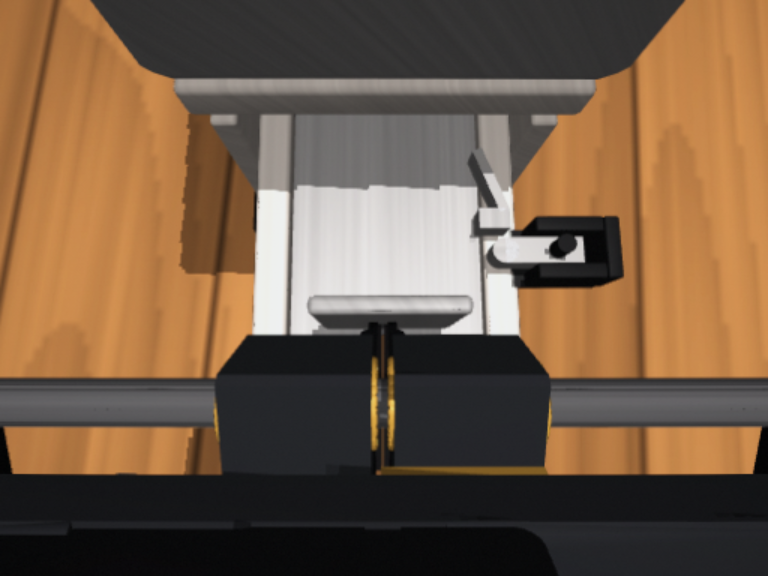

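View pics/s4c.png

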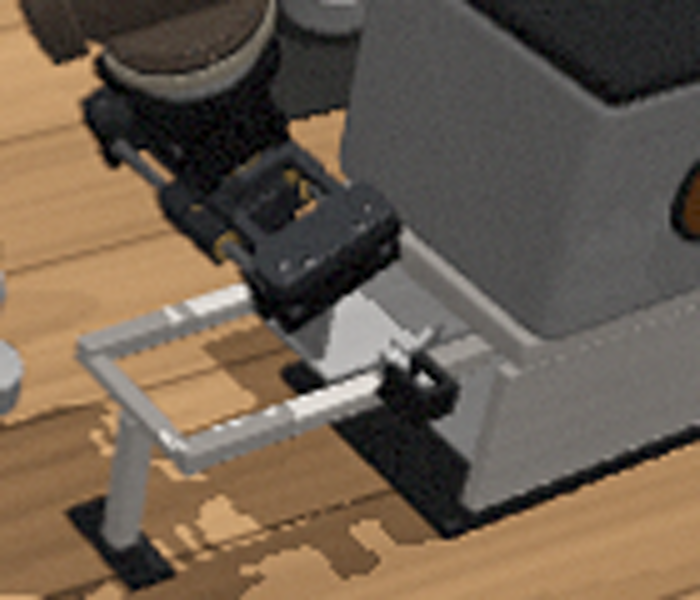

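step_arm --pt "0.9 1.9 -0.1 0 0 0"

```text
t: 6.2
eef_pos: [509.9, 193.8, 160.4]
tcp_rot: [1.53, 1.167, 1.594]
ft_force: [-1.2, -25.1, 0.9]
opening: 0.005
```

step_arm --pt "0.7 1.4 -0.1 0 0 0"

```text
t: 6.32
eef_pos: [509.9, 193.8, 160.4]
tcp_rot: [1.525, 1.171, 1.591]
ft_force: [-2.1, -21.3, 2.1]
opening: 0.002
```

step_arm --pt "-20 -20 0 0 0 0" --pt "-30 -15 0 0 0 0" --pt "-45 -20 0 0 0 0" --pt "-45 -20 0 0 0 0"

```text
t: 6.82
eef_pos: [514.7, 70.0, 262.7]
tcp_rot: [1.531, 1.171, 1.601]
ft_force: [1.1, 0.4, -1.0]
opening: 0.008
```

Run:
```python
from h import *
np.set_printoptions(precision=1,suppress=True)
T=tcp();im=env.read_camera('wrist'); im2=env.read_camera('scene')
cv2.imwrite('pics/w5.png',cv2.resize(cv2.cvtColor(im,cv2.COLOR_RGB2BGR),None,fx=1.5,fy=1.5))
cv2.imwrite('pics/s5.png',cv2.cvtColor(im2,cv2.COLOR_RGB2BGR)); crop('pics/s5.png','pics/s5c.png',310,100,450,220,5)
crop('pics/w1.png','pics/w1c.png',180,80,350,210,4)
print(T)
```

```text
[[ -0.   -0.1   1.  514.7]
 [  0.4   0.9   0.1  70. ]
 [ -0.9   0.4   0.  262.7]
 [  0.    0.    0.    1. ]]
```

View pics/w5.png

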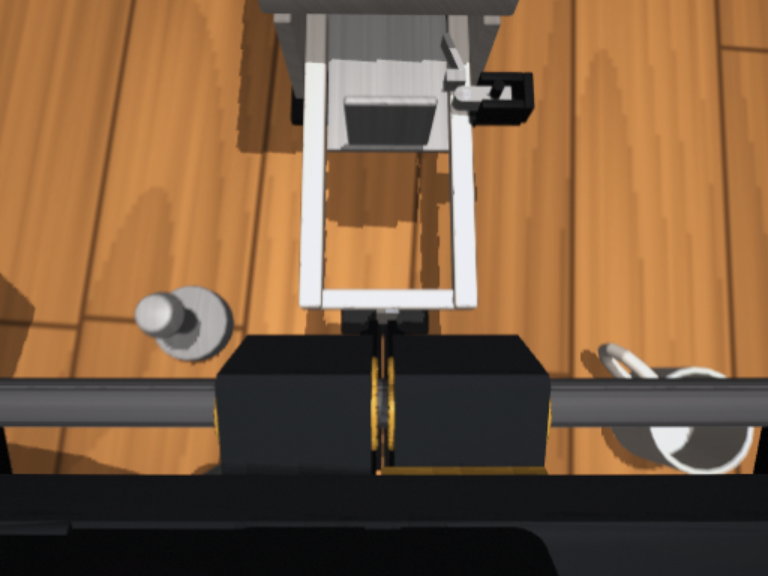

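View pics/s5c.png

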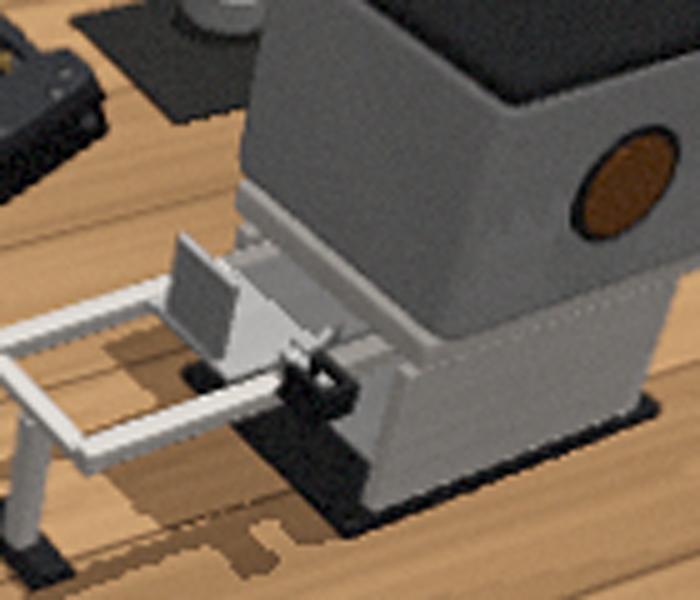

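View pics/w1c.png

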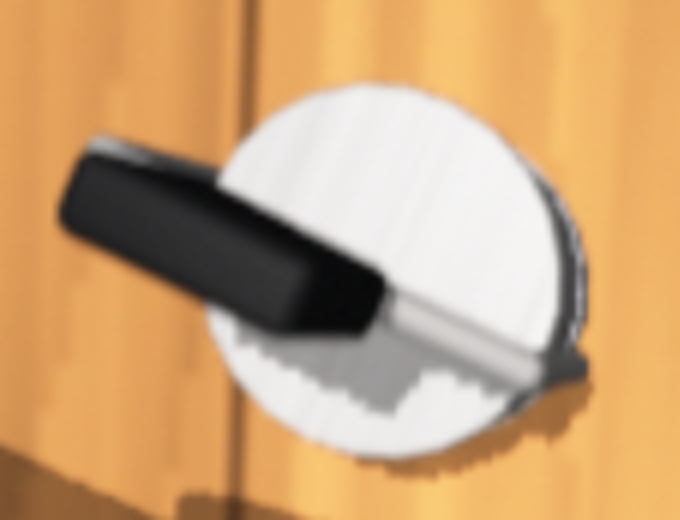

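Run:
```python
from h import *
np.set_printoptions(precision=1,suppress=True)
T=np.load('T1.npy')
c=[onz('wrist',((x/4+180)/1.5,(y/4+80)/1.5),223,T) for x,y in [(90,150),(62,217),(275,328),(312,263)]]
for q in c: print(q)
c=np.array(c); print('centre',c.mean(0)); d=(c[3]+c[2]-c[0]-c[1])/2; print('long',np.linalg.norm(d),d/np.linalg.norm(d), np.degrees(np.arctan2(d[1],d[0])))
w=(c[0]+c[3]-c[1]-c[2])/2; print('width',np.linalg.norm(w))
lid=onz('wrist',((390/4+180)/1.5,(270/4+80)/1.5),80,T); print('lid',lid)
print('bail end',onz('wrist',((565/4+180)/1.5,(355/4+80)/1.5),110,T))
```

```text
[442.5   0.6 223. ]
[438.5  -9.5 223. ]
[471.2 -22.8 223. ]
[476.4 -12.7 223. ]
centre [457.2 -11.1 223. ]
long 35.844889898407295 [ 0.9 -0.4  0. ] -21.784354917013918
width 11.11518872394125
lid [459.4 -10.9  80. ]
bail end [502.2 -24.8 110. ]
```

Run:
```python
from h import *
a=np.radians(160); Rt=Rdown((np.cos(a),np.sin(a)))
T=tcp(); b=np.arctan2(T[1,1],T[0,1]); Rv=Rdown((np.cos(b),np.sin(b)))
chain([((520,60,400),Rv,5),((580,-90,400),Rt,8)])
```

```text
dist 135.5709986942689 ang 0.39883403538257356
[[-25.6, 8.9, 1.2, -0.001, 0.005, -0.08], [-26.2, 6.8, 1.1, -0.001, 0.005, -0.08], [-26.7, 4.7, 1.0, -0.001, 0.005, -0.08], [-27.0, 2.6, 0.9, -0.001, 0.005, -0.08], [-27.1, 0.4, 0.7, -0.001, 0.005, -0.08]]
dist 161.55494421403512 ang 1.1492477281819593
[[0.0, -19.2, 6.1, -0.144, 0.0, 0.0], [0.0, -19.9, 3.3, -0.144, 0.0, 0.0], [0.0, -20.2, 0.4, -0.144, 0.0, 0.0], [0.0, -20.0, -2.5, -0.144, 0.0, 0.0], [0.0, -19.5, -5.3, -0.144, 0.0, 0.0], [0.0, -18.5, -8.1, -0.144, 0.0, 0.0], [0.0, -17.2, -10.6, -0.144, 0.0, 0.0], [0.0, -15.5, -13.0, -0.144, 0.0, 0.0]]
```

step_arm --pt "-26 9 1 0 0.005 -0.08" --pt "-26 7 1 0 0.005 -0.08" --pt "-27 5 1 0 0.005 -0.08" --pt "-27 3 1 0 0.005 -0.08" --pt "-27 0.4 1 0 0.005 -0.08" --grip 60

```text
t: 7.55
eef_pos: [518.6, 63.8, 402.4]
tcp_rot: [-2.092, 1.557, -2.025]
ft_force: [0.3, 0.1, -0.3]
opening: 0.471
```

step_arm --pt "0 -19 6 -0.144 0 0" --pt "0 -20 3 -0.144 0 0" --pt "0 -20 0 -0.144 0 0" --pt "0 -20 -3 -0.144 0 0" --pt "0 -19 -5 -0.144 0 0" --pt "0 -19 -8 -0.144 0 0" --pt "0 -17 -11 -0.144 0 0" --pt "0 -16 -13 -0.144 0 0"

```text
t: 8.55
eef_pos: [580.8, -78.9, 403.2]
tcp_rot: [3.119, 1.562, -1.897]
ft_force: [-0.7, 0.5, 0.1]
opening: 0.63
```

Run:
```python
from h import *
T=tcp();im=env.read_camera('wrist'); np.save('T6.npy',T)
cv2.imwrite('pics/w6.png',cv2.resize(cv2.cvtColor(im,cv2.COLOR_RGB2BGR),None,fx=1.5,fy=1.5))
print(T)
```

```text
[[-2.79698746e-03 -9.54342975e-01  2.98699953e-01  5.80764098e+02]
 [-8.26326478e-03  2.98712981e-01  9.54307222e-01 -7.88870181e+01]
 [-9.99961947e-01  2.00948526e-04 -8.72148516e-03  4.03183111e+02]
 [ 0.00000000e+00  0.00000000e+00  0.00000000e+00  1.00000000e+00]]
```

View pics/w6.png

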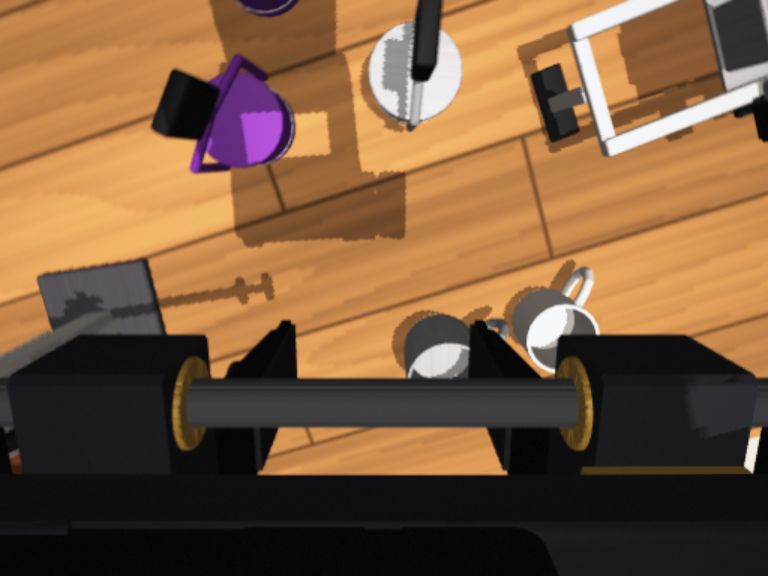

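Run:
```python
from h import *
a=np.radians(160); Rt=Rdown((np.cos(a),np.sin(a)))
chain([((665,-150,410),Rt,3)])
```

```text
dist 108.74088006025116 ang 0.053191414235390685
[[-2.3, -33.4, -14.0, 0.017, -0.003, -0.0], [-2.4, -33.6, -13.4, 0.017, -0.003, -0.0], [-2.4, -33.8, -12.8, 0.017, -0.003, -0.0]]
```

step_arm --pt "-2 -33 -14 0.017 -0.003 0" --pt "-2 -34 -13 0.017 -0.003 0" --pt "-2 -34 -13 0.017 -0.003 0" --pt "0 0 0 0 0 0"

```text
t: 9.1
eef_pos: [667.6, -147.2, 407.2]
tcp_rot: [0.792, 1.568, 2.009]
ft_force: [0.3, 0.9, 0.2]
opening: 0.631
```

Run:
```python
from h import *
T=tcp();im=env.read_camera('wrist'); np.save('T7.npy',T)
cv2.imwrite('pics/w7.png',cv2.resize(cv2.cvtColor(im,cv2.COLOR_RGB2BGR),None,fx=1.5,fy=1.5))
print(T[:3,3],proj('wrist',[(622,-208,231)],T)*1.5)
```

```text
[ 667.64145967 -147.15154591  407.18764963] [[263.79673598 232.31615964]]
```

View pics/w7.png

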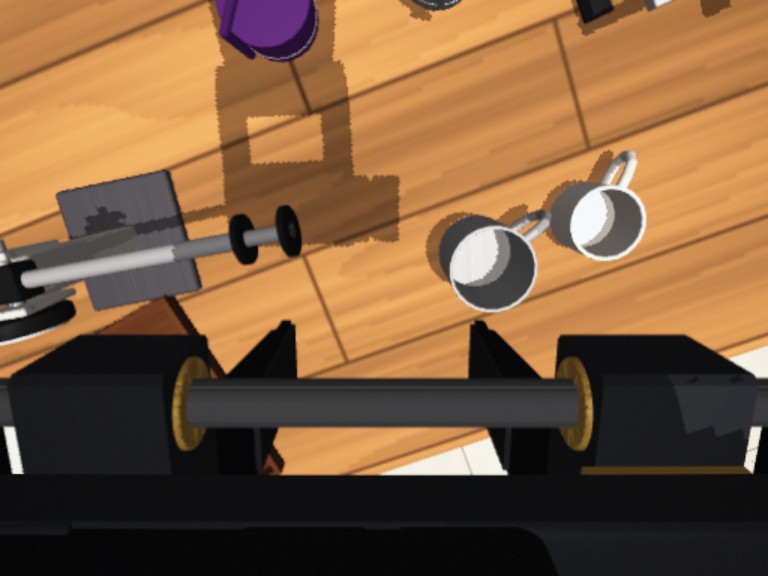

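Run:
```python
from h import *
np.set_printoptions(precision=1,suppress=True)
crop('pics/w7.png','pics/w7c.png',200,180,330,290,5)
T=np.load('T7.npy'); w=lambda x,y,z:onz('wrist',(x/1.5,y/1.5),z,T)
g=w(267,235,226.5); a=w(178,254,215); p=w(35,275,207.); print(g,a,p)
for q in (a,p): d=g-q; print(np.linalg.norm(d[:2]),np.degrees(np.arctan2(d[1],d[0])))
T6=np.load('T6.npy'); print('grip top px?')
```

```text
[ 624.5 -207.9  226.5] [ 616.3 -271.   215. ] [ 595.7 -372.7  207. ]
63.58668561376728 82.62925788116739
167.22271557739853 80.102312533202
grip top px?
```

View pics/w7c.png

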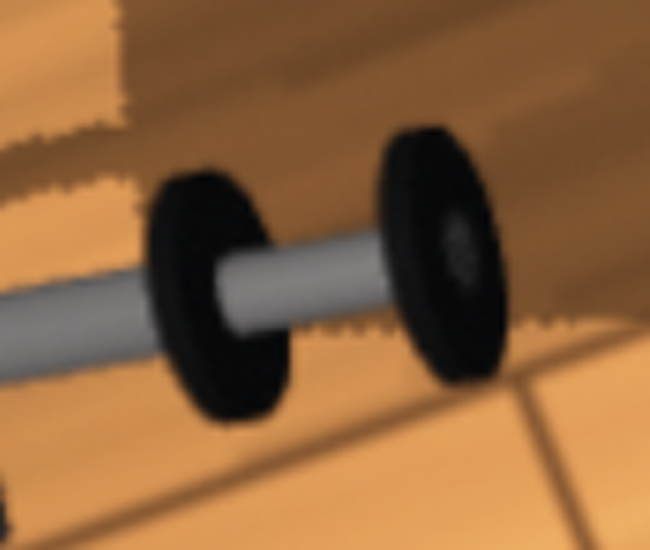

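Run:
```python
from h import *
crop('pics/w6.png','pics/w6c.png',350,0,480,140,5)
```

```text
(no output)
```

View pics/w6c.png

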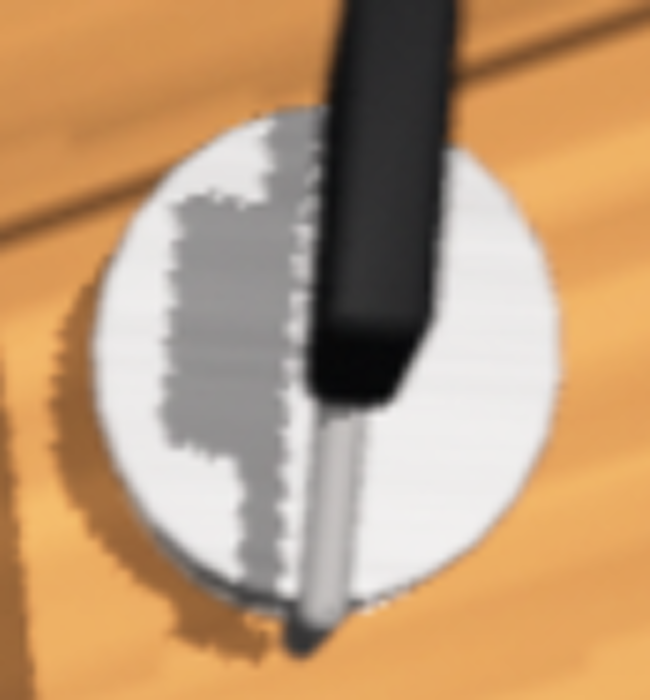

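Run:
```python
from h import *
np.set_printoptions(precision=2,suppress=True)
T=np.load('T6.npy'); w=lambda x,y,z:onz('wrist',((x/5+350)/1.5,(y/5)/1.5),z,T)
a=w(405,0,223);b=w(382,318,223);d=b-a; print(a,b,np.degrees(np.arctan2(d[1],d[0])), np.linalg.norm(w(350,0,223)-w(460,0,223)))
u=d/np.linalg.norm(d); print('centre',b-20*u)
print('lid',w(325,360,80),'bail leg top',w(322,610,136))
th=np.radians(160); Rt=Rdown((np.cos(th),np.sin(th)))
```

```text
[441.54  -7.25 223.  ] [473.43 -19.31 223.  ] -20.704263848312518 12.562698215504234
centre [454.72 -12.23 223.  ]
lid [457.05 -13.54  80.  ] bail leg top [498.52 -29.43 136.  ]
```

Run:
```python
from h import *
a=np.radians(158.8); Rt=Rdown((np.cos(a),np.sin(a)))
chain([((456.5,-12,330),Rt,6)])
```

```text
dist 261.446363792838 ang 0.017692503784168215
[[13.0, 40.6, 8.9, 0.003, 0.0, -0.0], [13.0, 40.7, 8.8, 0.003, 0.0, -0.0], [13.0, 40.7, 8.6, 0.003, 0.0, -0.0], [13.0, 40.7, 8.5, 0.003, 0.0, -0.0], [13.0, 40.7, 8.4, 0.003, 0.0, -0.0], [13.0, 40.8, 8.3, 0.003, 0.0, -0.0]]
```

step_arm --pt "13 41 9 0.003 0 0" --pt "13 41 9 0.003 0 0" --pt "13 41 9 0.003 0 0" --pt "13 41 8.5 0.003 0 0" --pt "13 41 8 0.003 0 0" --pt "13 39 8 0.003 0 0" --pt "0 0 0 0 0 0"

```text
t: 10.02
eef_pos: [443.2, 0.8, 327.4]
tcp_rot: [0.247, 1.566, 1.446]
ft_force: [0.9, -1.2, 0.9]
opening: 0.629
```

Run:
```python
from h import *
a=np.radians(158.8); Rt=Rdown((np.cos(a),np.sin(a)))
T=tcp();im=env.read_camera('wrist'); 
cv2.imwrite('pics/w8.png',cv2.resize(cv2.cvtColor(im,cv2.COLOR_RGB2BGR),None,fx=1.5,fy=1.5))
print(proj('wrist',[(456.5,-12,223)],T)*1.5)
chain([((456.5,-12,206),Rt,5)])
```

```text
[[366.27498203 327.61196084]]
dist 123.09147309883205 ang 0.005526156346725033
[[24.4, -3.1, -1.5, -0.0, 0.001, 0.0], [24.4, -3.1, -1.5, -0.0, 0.001, 0.0], [24.4, -3.1, -1.5, -0.0, 0.001, 0.0], [24.4, -3.1, -1.5, -0.0, 0.001, 0.0], [24.4, -3.1, -1.4, -0.0, 0.001, 0.0]]
```

View pics/w8.png

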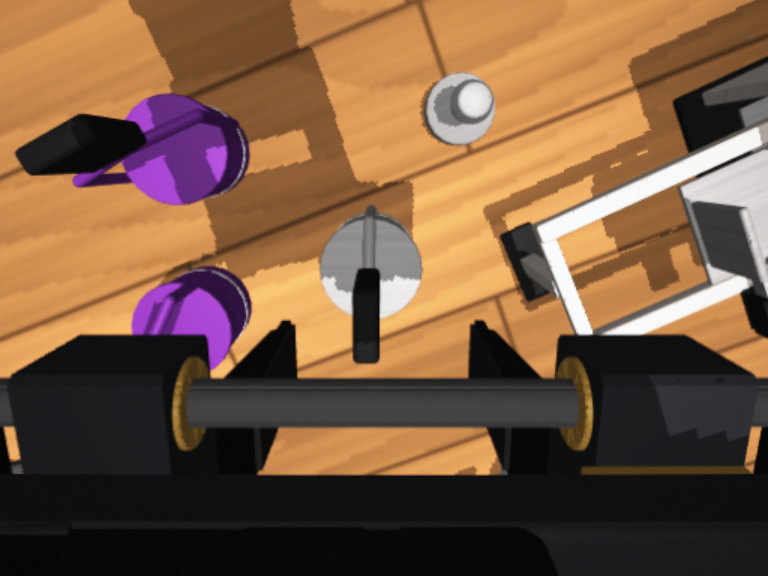

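step_arm --pt "5 -15.5 -7.3 0 0.005 0" --pt "24 0 0 0 0 0" --pt "24 0 0 0 0 0" --pt "24 0 0 0 0 0"

```text
t: 10.58
eef_pos: [462.9, -16.1, 250.0]
tcp_rot: [-1.496, 1.564, -0.299]
ft_force: [0.2, -0.2, 0.0]
opening: 0.636
```

Run:
```python
from h import *
a=np.radians(158.8); Rt=Rdown((np.cos(a),np.sin(a)))
T=tcp();im=env.read_camera('wrist'); 
cv2.imwrite('pics/w9.png',cv2.resize(cv2.cvtColor(im,cv2.COLOR_RGB2BGR),None,fx=1.5,fy=1.5))
chain([((456.5,-12,206),Rt,3)])
```

```text
dist 41.79555402052342 ang 0.004879890394205026
[[13.7, 2.2, 0.6, -0.001, -0.0, 0.001], [13.7, 2.2, 0.6, -0.001, -0.0, 0.001], [13.7, 2.2, 0.6, -0.001, -0.0, 0.001]]
```

View pics/w9.png

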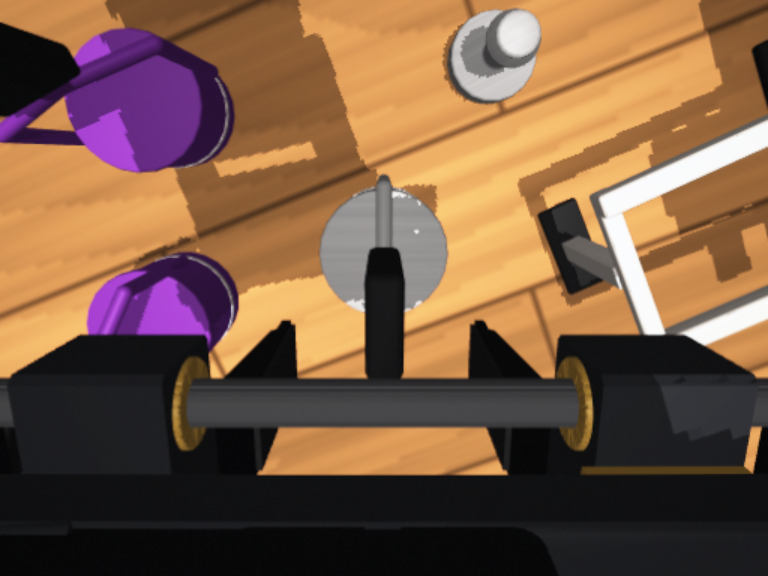

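step_arm --pt "14 2 0.6 0 0 0" --pt "14 2 0.6 0 0 0" --pt "12 2 0.5 0 0 0" --pt "0 0 0 0 0 0"

```text
t: 11.12
eef_pos: [460.9, -15.4, 205.2]
tcp_rot: [-1.96, 1.568, -0.765]
ft_force: [-0.3, 0.1, -0.5]
opening: 0.633
```

step_arm --pt "0 5 0 0 0 0" --pt "0 0 0 0 0 0"

```text
t: 11.38
eef_pos: [456.7, -13.8, 205.8]
tcp_rot: [-1.805, 1.567, -0.611]
ft_force: [0.8, -0.3, -1.1]
opening: 0.629
```

step_arm --pt "0 0 0 0 0 0" --pt "0 0 0 0 0 0" --pt "0 0 0 0 0 0" --pt "0 0 0 0 0 0" --pt "0 0 0 0 0 0" --grip 0

```text
t: 12.0
eef_pos: [457.0, -13.8, 206.7]
tcp_rot: [-1.662, 1.565, -0.468]
ft_force: [0.4, -0.3, -0.3]
opening: 0.16
```

step_arm --pt "0 0 0 0 0 0" --pt "-8 0 0 0 0 0" --pt "-15 0 0 0 0 0" --pt "-20 0 0 0 0 0"

```text
t: 12.5
eef_pos: [455.7, -13.5, 249.9]
tcp_rot: [-2.87, 1.569, -1.676]
ft_force: [-0.3, -0.3, -3.7]
opening: 0.143
```

Run:
```python
from h import *
im=env.read_camera('scene');cv2.imwrite('pics/s10.png',cv2.cvtColor(im,cv2.COLOR_RGB2BGR)); crop('pics/s10.png','pics/s10c.png',190,80,330,240,3)
print(env.state()['ft_force'],env.state()['opening'],tcp())
s=np.array([624,-208,231.5]); by=np.array([np.cos(np.radians(80.5)),np.sin(np.radians(80.5)),0])
a=np.radians(170.5); Rt=Rdown((np.cos(a),np.sin(a)))
off=60 # bail underside 60 below TCP
st=s+60*by+[0,0,60+24]; ins=s+[0,0,84]
print(st,ins)
chain([((470,-15,300),None,3),((600,-100,330),Rt,6),(st,Rt,3)])
```

```text
[ 0.30265685  0.96398251 -0.92668929] 0.14352209696212023 [[ 3.41099279e-03 -9.29897597e-01  3.67802696e-01  4.56580604e+02]
 [-2.16063988e-03  3.67797124e-01  9.29903547e-01 -1.36066067e+01]
 [-9.99991848e-01 -3.96658347e-03 -7.54620494e-04  2.52334892e+02]
 [ 0.00000000e+00  0.00000000e+00  0.00000000e+00  1.00000000e+00]]
[ 633.90285635 -148.82286391  315.5       ] [ 624.  -208.   315.5]
dist 49.53770568346354 ang 0.0
[[-15.9, -4.4, 1.2, 0.0, 0.0, 0.0], [-15.9, -4.4, 1.2, 0.0, 0.0, 0.0], [-15.9, -4.4, 1.2, 0.0, 0.0, 0.0]]
dist 158.19292019556374 ang 0.2108758303757149
[[-4.9, -25.4, -5.2, -0.035, -0.0, 0.001], [-4.9, -25.2, -6.1, -0.035, -0.0, 0.001], [-4.9, -24.9, -7.0, -0.035, -0.0, 0.001], [-4.9, -24.7, -7.8, -0.035, -0.0, 0.001], [-5.0, -24.4, -8.7, -0.035, -0.0, 0.001], [-5.0, -24.1, -9.6, -0.035, -0.0, 0.001]]
dist 61.18272394194488 ang 0.0
[[4.8, -13.8, -14.2, 0.0, 0.0, 0.0], [4.8, -13.8, -14.2, 0.0, 0.0, 0.0], [4.8, -13.8, -14.2, 0.0, 0.0, 0.0]]
```

View pics/s10c.png

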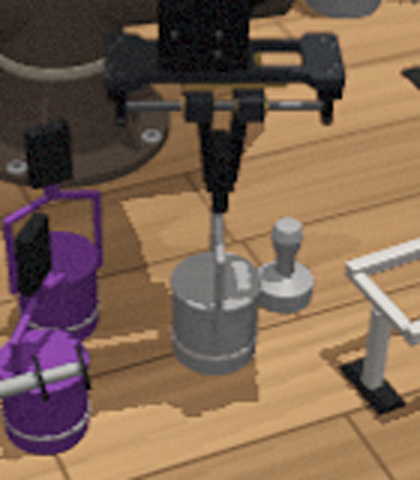

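step_arm --pt "-16 -4 1 0 0 0" --pt "-16 -4 1 0 0 0" --pt "-16 -4 1 0 0 0" --pt "-5 -25 -5 -0.035 0 0" --pt "-5 -25 -6 -0.035 0 0" --pt "-5 -25 -7 -0.035 0 0" --pt "-5 -25 -8 -0.035 0 0"

```text
t: 13.42
eef_pos: [555.7, -72.1, 322.3]
tcp_rot: [-2.371, 1.568, -1.031]
ft_force: [0.1, -0.2, -3.7]
opening: 0.146
```

step_arm --pt "-5 -24 -9 -0.035 0 0" --pt "-5 -24 -10 -0.035 0 0" --pt "0 0 0 0 0 0" --pt "0 0 0 0 0 0"

```text
t: 13.92
eef_pos: [600.0, -102.4, 330.3]
tcp_rot: [2.221, 1.568, -2.651]
ft_force: [0.2, -0.5, -4.3]
opening: 0.145
```

Run:
```python
from h import *
T=tcp();im=env.read_camera('scene');cv2.imwrite('pics/s11.png',cv2.cvtColor(im,cv2.COLOR_RGB2BGR)); crop('pics/s11.png','pics/s11c.png',170,60,330,260,3)
im=env.read_camera('wrist');cv2.imwrite('pics/w11.png',cv2.resize(cv2.cvtColor(im,cv2.COLOR_RGB2BGR),None,fx=1.5,fy=1.5))
print(env.state()['ft_force'],env.state()['opening'],T)
s=np.array([624,-208,231.5]); by=np.array([np.cos(np.radians(80.5)),np.sin(np.radians(80.5)),0])
a=np.radians(170.5); Rt=Rdown((np.cos(a),np.sin(a)))
chain([(s+60*by+[0,0,85],Rt,4)])
```

```text
[-0.41976824  0.03294688 -3.97503746] 0.14492687163932166 [[-2.32284061e-03 -9.87277788e-01  1.58987970e-01  5.99965686e+02]
 [-1.24115184e-03  1.58991122e-01  9.87279232e-01 -1.02392075e+02]
 [-9.99996532e-01  2.09596408e-03 -1.59467268e-03  3.30329032e+02]
 [ 0.00000000e+00  0.00000000e+00  0.00000000e+00  1.00000000e+00]]
dist 59.33011454163867 ang 0.006820638631635246
[[3.5, -10.2, -10.1, 0.002, -0.0, -0.0], [3.5, -10.3, -10.1, 0.002, -0.0, -0.0], [3.5, -10.3, -10.1, 0.002, -0.0, -0.0], [3.5, -10.3, -10.1, 0.002, -0.0, -0.0]]
```

View pics/s11c.png

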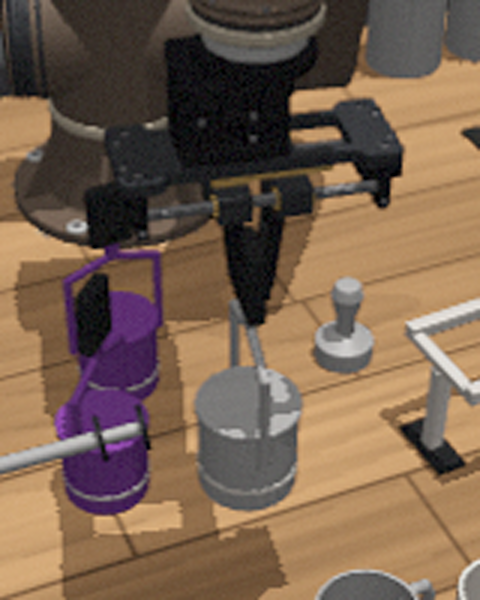

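View pics/w11.png

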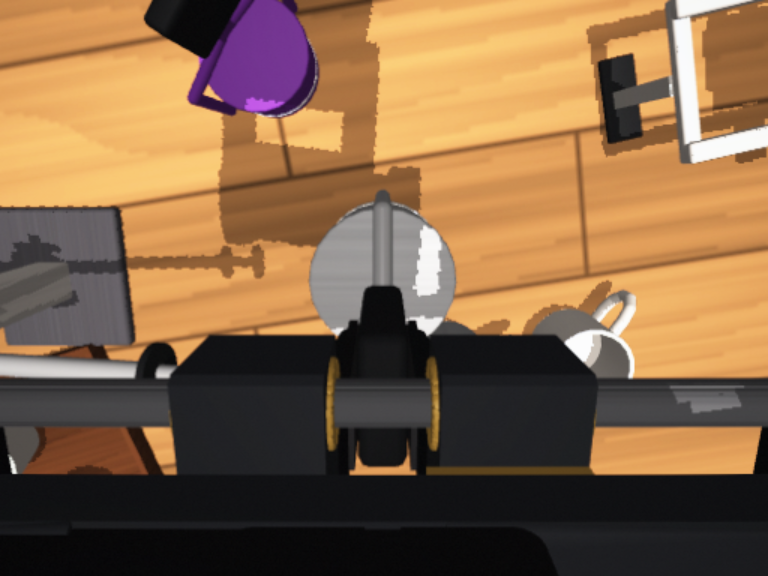

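step_arm --pt "4 -10 -10 0.002 0 0" --pt "3 -10 -10 0.002 0 0" --pt "3 -10 -10 0.002 0 0" --pt "3 -10 -10 0.002 0 0" --pt "0 0 0 0 0 0"

```text
t: 14.65
eef_pos: [634.9, -151.8, 316.4]
tcp_rot: [2.389, 1.568, -2.491]
ft_force: [-0.5, 0.7, -3.9]
opening: 0.14
```

Run:
```python
from h import *
T=tcp();
for n in ('scene','side'):
    im=env.read_camera(n);cv2.imwrite(f'pics/{n}12.png',cv2.cvtColor(im,cv2.COLOR_RGB2BGR))
crop('pics/scene12.png','pics/s12c.png',170,80,330,260,4);crop('pics/side12.png','pics/d12c.png',220,60,340,200,4)
print(env.state()['ft_force'],T)
s=np.array([624,-208,231.5]); a=np.radians(170.5); Rt=Rdown((np.cos(a),np.sin(a)))
print(proj('scene',[T[:3,3]-[0,0,60.5],s]),proj('side',[T[:3,3]-[0,0,60.5],s]))
chain([(s+[0,0,85],Rt,6)])
```

```text
[-0.25853885  0.0893649  -3.13165666] [[-2.06068479e-03 -9.85866638e-01  1.67519332e-01  6.34928724e+02]
 [-1.56717705e-03  1.67522665e-01  9.85866979e-01 -1.51764093e+02]
 [-9.99996649e-01  1.76902863e-03 -1.89023897e-03  3.16375480e+02]
 [ 0.00000000e+00  0.00000000e+00  0.00000000e+00  1.00000000e+00]]
[[236.81015396 191.2813594 ]
 [209.442628   203.94762088]] [[236.95502735 127.44508401]
 [248.63307042 123.14720455]]
dist 58.15628819380203 ang 0.002886645389974565
[[0.1, 0.1, -9.7, -0.0, -0.0, -0.0], [0.1, 0.1, -9.7, -0.0, -0.0, -0.0], [0.1, 0.1, -9.7, -0.0, -0.0, -0.0], [0.1, 0.1, -9.7, -0.0, -0.0, -0.0], [0.1, 0.1, -9.7, -0.0, -0.0, -0.0], [0.1, 0.1, -9.7, -0.0, -0.0, -0.0]]
```

View pics/s12c.png

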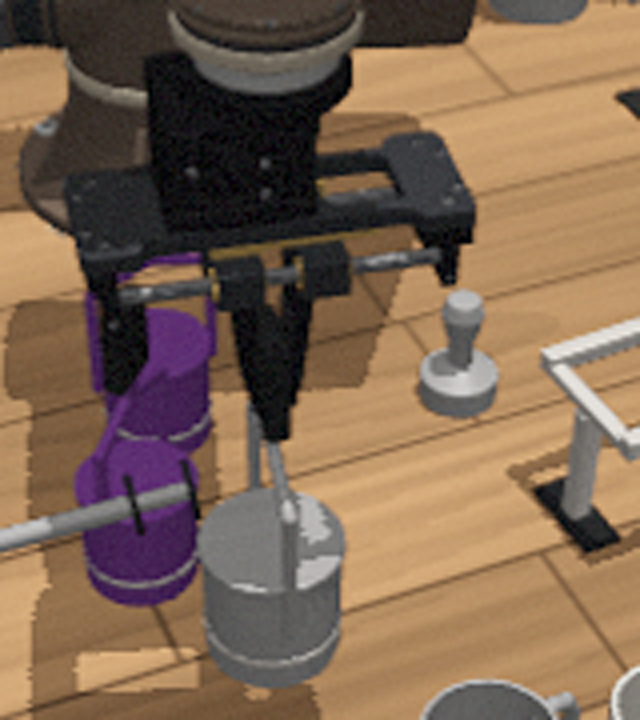

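View pics/d12c.png

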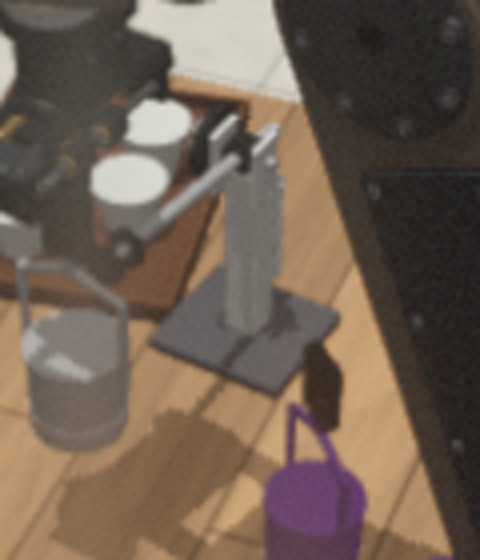

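step_arm --pt "0 0 -10 0 0 0" --pt "0 0 -10 0 0 0" --pt "0 0 -10 0 0 0" --pt "0 0 0 0 0 0"

```text
t: 15.25
eef_pos: [628.7, -182.1, 317.8]
tcp_rot: [2.84, 1.569, -2.04]
ft_force: [-0.1, -0.1, -4.4]
opening: 0.143
```

Run:
```python
from h import *
T=tcp();
for n in ('scene','side'):
    im=env.read_camera(n);cv2.imwrite(f'pics/{n}13.png',cv2.cvtColor(im,cv2.COLOR_RGB2BGR))
crop('pics/scene13.png','pics/s13c.png',170,120,290,260,5);crop('pics/side13.png','pics/d13c.png',220,60,320,190,4)
print(env.state()['ft_force'],T[:3,3])
s=np.array([624,-208,231.5]); a=np.radians(170.5); Rt=Rdown((np.cos(a),np.sin(a)))
chain([(s+[0,0,85],Rt,3)])
```

```text
[-1.14243157  0.81366876 -3.45187036] [ 628.70875193 -182.08514932  317.78080844]
dist 27.142224113263918 ang 0.0020110424470953436
[[0.4, 0.1, -9.0, -0.0, -0.001, -0.0], [0.4, 0.1, -9.0, -0.0, -0.001, -0.0], [0.4, 0.1, -9.0, -0.0, -0.001, -0.0]]
```

View pics/s13c.png

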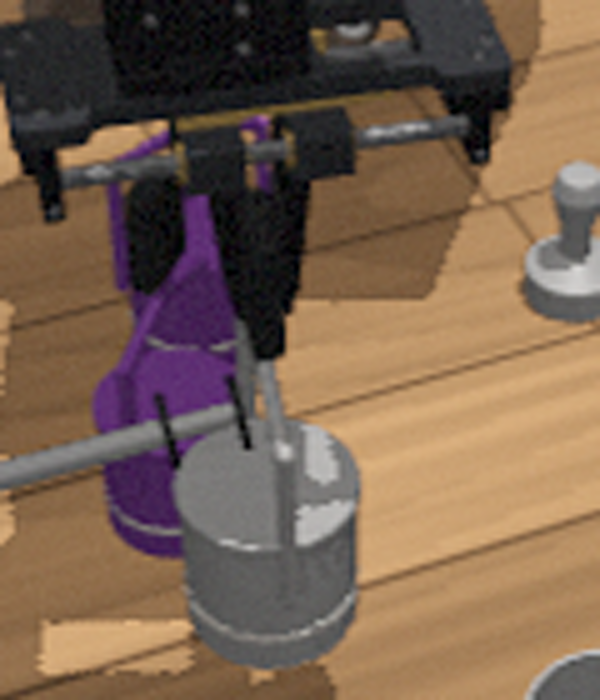

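View pics/d13c.png

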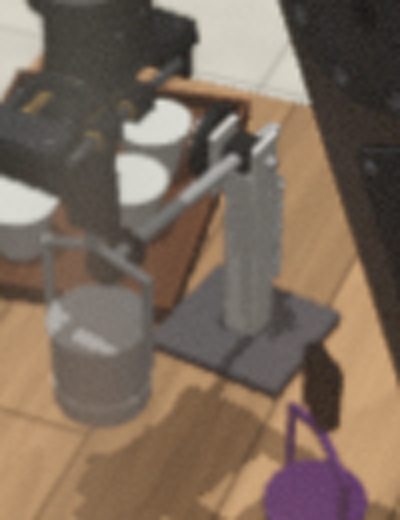

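step_arm --pt "0.4 0 -9 0 0 0" --pt "0.4 0 -9 0 0 0" --pt "0.4 0 -9 0 0 0" --pt "0 0 0 0 0 0"

```text
t: 15.85
eef_pos: [624.1, -209.6, 316.5]
tcp_rot: [2.728, 1.569, -2.151]
ft_force: [-0.9, 0.1, -4.6]
opening: 0.143
```

Run:
```python
from h import *
T=tcp();
for n in ('scene','side'):
    im=env.read_camera(n);cv2.imwrite(f'pics/{n}14.png',cv2.cvtColor(im,cv2.COLOR_RGB2BGR))
crop('pics/scene14.png','pics/s14c.png',170,140,270,250,6);crop('pics/side14.png','pics/d14c.png',220,80,300,170,6)
print(env.state()['ft_force'],T[:3,3])
```

```text
[ 0.3034892  -0.27333498 -3.7412868 ] [ 624.0932136  -209.6425648   316.47975996]
```

View pics/s14c.png

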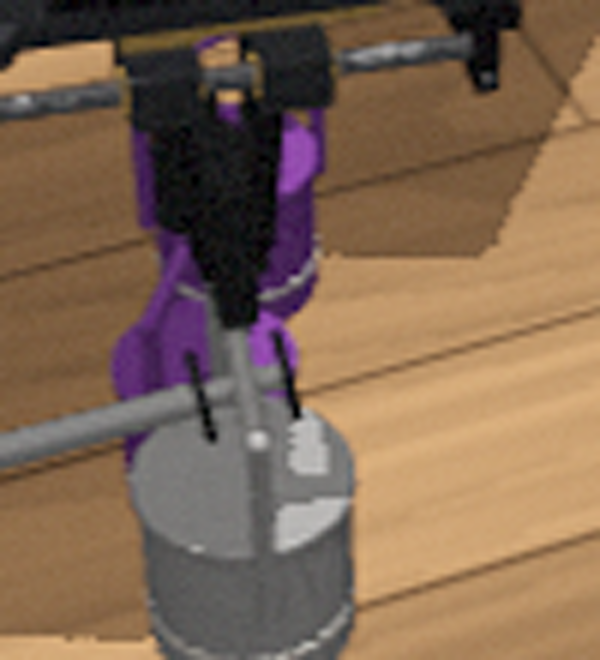

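View pics/d14c.png

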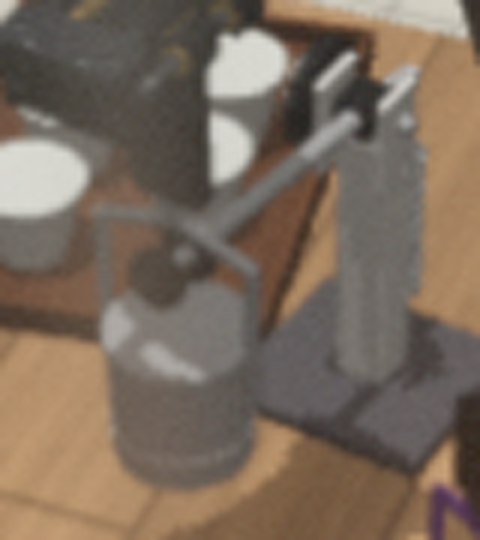

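step_arm --pt "6 0 0 0 0 0" --pt "6 0 0.5 0 0 0" --pt "5 0 0.5 0 0 0" --pt "3 0 0 0 0 0"

```text
t: 16.45
eef_pos: [624.5, -207.1, 295.1]
tcp_rot: [2.66, 1.569, -2.217]
ft_force: [0.1, 1.4, -2.6]
opening: 0.144
```

step_arm --pt "2.5 0 0 0 0 0" --pt "2.5 0 0 0 0 0" --pt "2.5 0 0 0 0 0" --pt "2.5 0 0 0 0 0"

```text
t: 16.95
eef_pos: [624.8, -206.8, 285.1]
tcp_rot: [-2.742, 1.57, -1.335]
ft_force: [-0.2, 1.8, -1.5]
opening: 0.147
```

Run:
```python
from h import *
for n in ('scene','side'):
    im=env.read_camera(n);cv2.imwrite(f'pics/{n}15.png',cv2.cvtColor(im,cv2.COLOR_RGB2BGR))
crop('pics/scene15.png','pics/s15c.png',170,140,270,250,6);crop('pics/side15.png','pics/d15c.png',220,80,300,170,6)
print(env.state()['ft_force'],tcp())
```

```text
[ 1.1445895   0.06510213 -1.2869301 ] [[-3.59054996e-05 -9.86492716e-01  1.63805126e-01  6.24809964e+02]
 [-1.10944078e-03  1.63805065e-01  9.86492103e-01 -2.06862198e+02]
 [-9.99999384e-01 -1.46311595e-04 -1.10033675e-03  2.84876982e+02]
 [ 0.00000000e+00  0.00000000e+00  0.00000000e+00  1.00000000e+00]]
```

View pics/s15c.png

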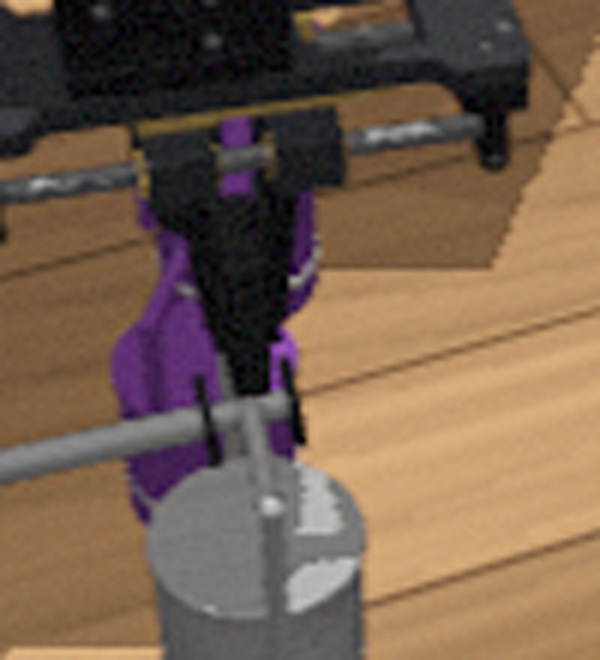

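View pics/d15c.png

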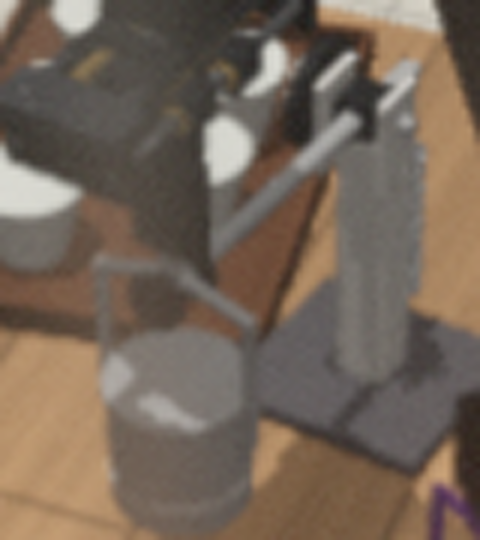

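step_arm --pt "3 0 -0.2 0 0 0" --pt "3 0 -0.2 0 0 0" --pt "3 0 -0.2 0 0 0" --pt "3 0 -0.2 0 0 0" --pt "3 0 -0.2 0 0 0" --pt "3 0 0 0 0 0"

```text
t: 17.8
eef_pos: [624.8, -207.7, 266.2]
tcp_rot: [-2.301, 1.57, -0.895]
ft_force: [-0.1, 1.3, -0.9]
opening: 0.144
```

step_arm --pt "2.5 0 0 0 0 0" --pt "2.5 0 0 0 0 0" --pt "2.5 0 0 0 0 0" --pt "2.5 0 0 0 0 0" --pt "0 0 0 0 0 0" --pt "0 0 0 0 0 0"

```text
t: 18.55
eef_pos: [624.8, -208.0, 255.6]
tcp_rot: [-2.406, 1.569, -1.0]
ft_force: [-0.3, 1.0, -0.9]
opening: 0.144
```

Run:
```python
from h import *
for n in ('scene','side'):
    im=env.read_camera(n);cv2.imwrite(f'pics/{n}16.png',cv2.cvtColor(im,cv2.COLOR_RGB2BGR))
    print(env.state()['ft_force'])
crop('pics/scene16.png','pics/s16c.png',170,150,270,260,6)
print(tcp()[:3,3])
```

```text
[ 0.63602337  1.38788929 -0.28235156]
[-0.74524276  0.27510221 -0.51520691]
[ 624.74679327 -207.9430638   255.60769223]
```

View pics/s16c.png

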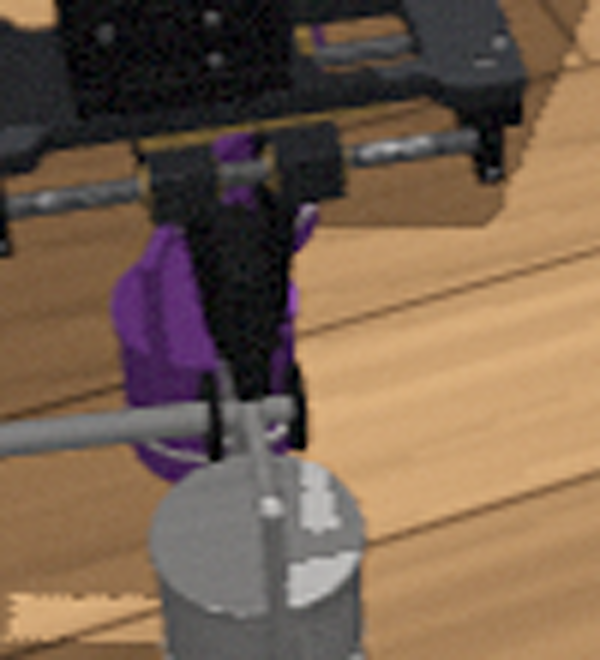

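step_arm --pt "2 0 0 0 0 0" --pt "2 0 0 0 0 0" --pt "2 0 0 0 0 0" --pt "0 0 0 0 0 0" --pt "0 0 0 0 0 0"

```text
t: 19.27
eef_pos: [624.7, -208.3, 249.4]
tcp_rot: [-2.567, 1.569, -1.161]
ft_force: [-0.2, 0.5, 1.6]
opening: 0.145
```

Run:
```python
from h import *
f=[]
for i in range(10):
    env.read_camera('scene'); f.append(env.state()['ft_force'])
print(np.mean(f,0),np.std(f,0)/3,tcp()[:3,3])
```

```text
[-0.54448815  0.51167647  0.49944971] [0.1176634  0.13445627 0.17607403] [ 624.69115021 -208.29101247  249.36688976]
```

step_arm --pt "-2.5 0 0 0 0 0" --pt "0 0 0 0 0 0" --pt "0 0 0 0 0 0" --pt "0 0 0 0 0 0"

```text
t: 20.27
eef_pos: [624.7, -208.1, 252.0]
tcp_rot: [-2.501, 1.569, -1.095]
ft_force: [-0.5, 1.0, 0.5]
opening: 0.148
```

Run:
```python
from h import *
f=[]
for i in range(10):
    im=env.read_camera('scene'); f.append(env.state()['ft_force'])
cv2.imwrite('pics/s17.png',cv2.cvtColor(im,cv2.COLOR_RGB2BGR)); crop('pics/s17.png','pics/s17c.png',170,150,270,260,6)
print(np.mean(f,0),np.std(f,0)/3,tcp()[:3,3])
```

```text
[-0.60784222  0.77649632  0.36112668] [0.15401962 0.17946849 0.13860809] [ 624.72650913 -208.16266918  252.02502466]
```

View pics/s17c.png

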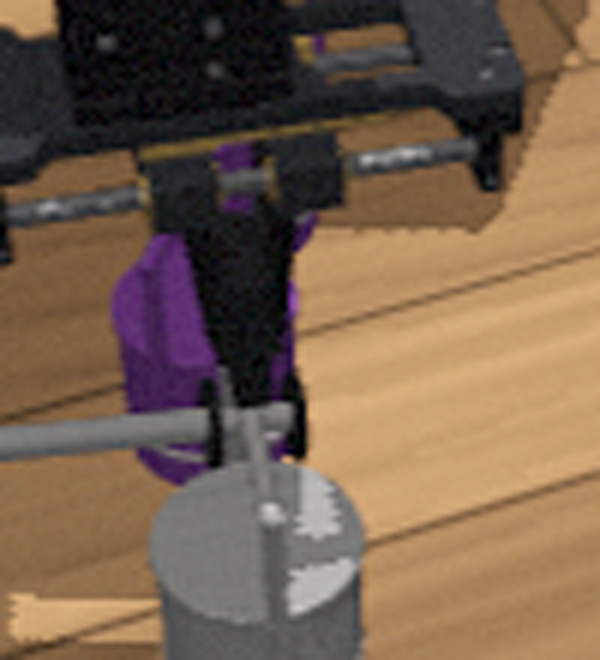

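step_arm --pt "0 0 0 0 0 0" --pt "0 0 0 0 0 0" --pt "0 0 0 0 0 0" --pt "0 0 0 0 0 0" --pt "0 0 0 0 0 0" --pt "0 0 0 0 0 0" --grip 60

```text
t: 21.52
eef_pos: [624.9, -208.5, 252.1]
tcp_rot: [-2.436, 1.568, -1.03]
ft_force: [-0.2, 0.3, 0.1]
opening: 0.624
```

Run:
```python
from h import *
print(env.state()['ft_force'],tcp()[:3,3])
for n in ('scene','wrist'):
    im=env.read_camera(n);cv2.imwrite(f'pics/{n}18.png',cv2.cvtColor(im,cv2.COLOR_RGB2BGR))
crop('pics/scene18.png','pics/s18c.png',170,130,290,270,5)
```

```text
[-0.19500908  0.30447624  0.0782716 ] [ 624.88468189 -208.47689813  252.07906063]
```

View pics/s18c.png

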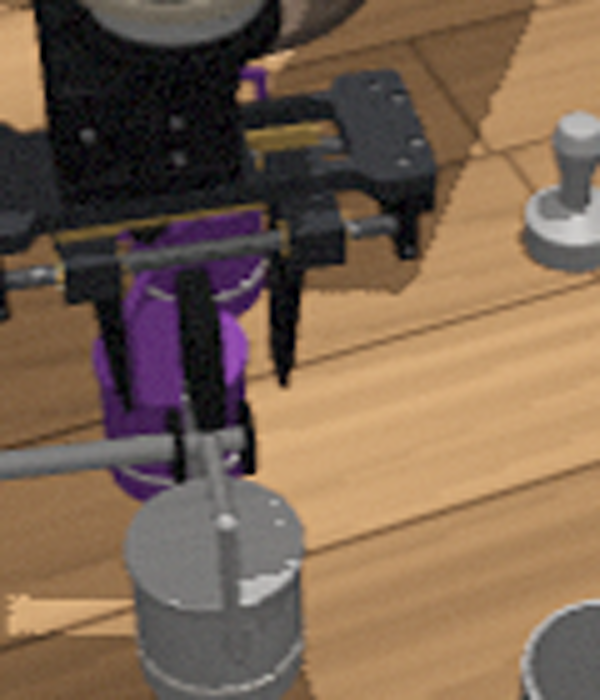

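View pics/wrist18.png

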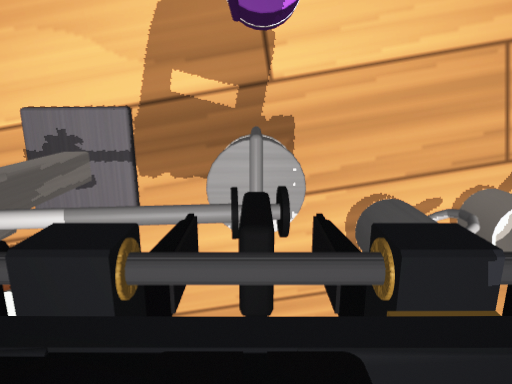

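Hung free between the fingers, bail between the discs. Withdraw straight up.

step_arm --pt "-10 0 0 0 0 0" --pt "-25 0 0 0 0 0" --pt "-35 0 0 0 0 0" --pt "-40 0 0 0 0 0" --pt "-40 0 0 0 0 0" --pt "0 0 0 0 0 0" --pt "0 0 0 0 0 0" --pt "0 0 0 0 0 0"

```text
t: 22.62
eef_pos: [624.0, -207.8, 409.7]
tcp_rot: [-2.317, 1.567, -0.91]
ft_force: [-0.0, -0.2, 0.9]
opening: 0.63
```

Run:
```python
from h import *
for n in ('scene','side'):
    im=env.read_camera(n);cv2.imwrite(f'pics/{n}19.png',cv2.resize(cv2.cvtColor(im,cv2.COLOR_RGB2BGR),None,fx=1.5,fy=1.5))
print(env.state()['ft_force'],tcp()[:3,3])
```

```text
[-1.05937896 -0.0234706  -0.65877471] [ 624.01866169 -207.79099341  409.41817571]
```

View pics/scene19.png

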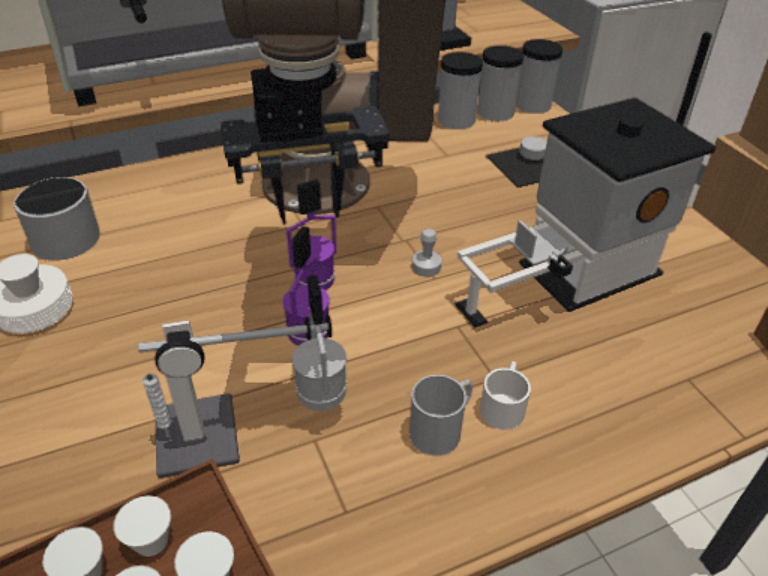

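View pics/side19.png

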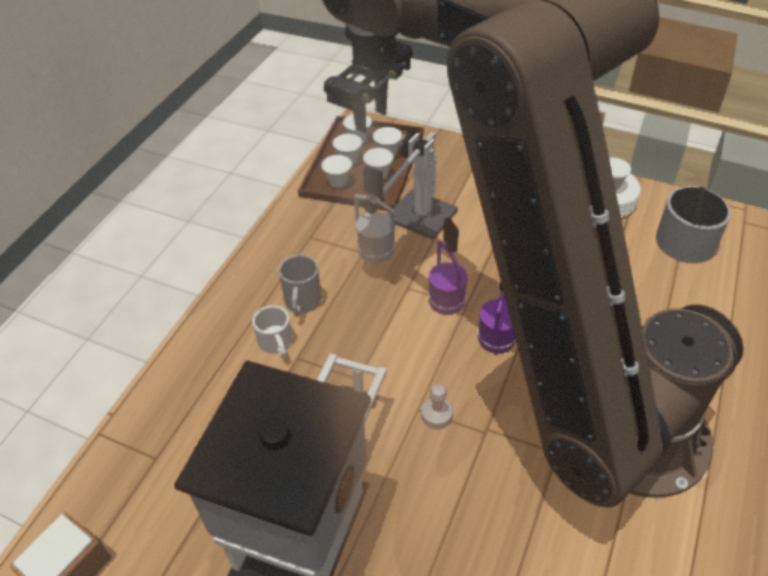

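Run:
```python
from cell import env
print(env.job_done(), env.state()['t'])
```

```text
the job is handed in; nothing more can be done
the job is handed in; nothing more can be done
```

I pushed the silo gate home, hung the steel pail on the balance spool, and handed the job in. Each step checked out in the force readings and pictures. No verdict was reported.

- **Gate:** I pushed the tab with closed fingers until it met the end stop. Resistance was about 10 N, fell to about 6 N as the tooth passed the catch, then rose to about 25 N at the stop. The pictures afterwards show the tooth past the catch and the bolt sprung out.
- **Pail:** I gripped the steel pail, not the purple ones, by its grip block. It pulled about 4 N, so roughly 0.4 kg. I moved it in along the swing arm and lowered it slowly onto the spool.
- **Release:** I let go at about 40 mm of sink, when the arm had stopped and the tool force was near zero. The averaged vertical reading just before was +0.4 N, so the gripper may have been pressing very slightly down. The reading was about 0.1 N once the fingers were open.
- **Last check:** With the gripper raised clear, the final views show the pail hanging between the two discs and the gate still shut. The cup, pitcher and tamper look undisturbed; I judged that by eye and did not re-measure them. The last timed reading was 22.6 s, well under the 72 s limit.

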